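Index the plate stage three turns and lock it

ROBOT

A 6-joint arm with a two-finger parallel gripper is mounted at the origin on a cart in front of the work surface, level with it; the furniture and walls round the work are solid. World frame = base frame: x ahead of the robot, y to its left, z up, the work surface at z = 0. Lengths are in m, angles in rad, forces in N, time in s.
With the tool pointing down it reaches from about 0.35 to 0.975 m from the base axis. Payload 4.9 kg.
Tool frame: the origin (TCP) lies midway between the tips of the shut fingers; the grasp point (between the pads) lies ctrl.grip_point_offset behind it (ctrl.grip_point_offset is the distance from the TCP to the grasp point, in m); x points along the fingers, y is the direction in which the jaws open and shut, and the axes are right-handed (so a half turn about x gives the same grasp; the last joint's range is limited). The gripper opens to 85 mm and grips with 20 to 120 N. Pads are 22 mm wide; open, the fingers measure 114 mm over their backs; the gripper's body (76 mm by 85 mm) begins 54 mm behind the grasp point. The pads swing forward as they close: fully open they stand 13 mm farther back than shut.
Start: joints at [-1.419, 0.053, 1.613, -0, 1.476, -0.119], TCP at [0.167, -0.602, 0.231] pointing down, gripper open.
Joint ranges: [-3.01, 3.01], [-1.01, 2.22], [0.06, 2.58], [-1.02, 4.17], [0.09, 2.62], [-3.14, 3.14]. Speed limits (rad/s): [2.57, 2.57, 3.14, 3.14, 3.14, 3.14].

INTERFACE

Orientations are given as a rotation vector (axis times angle).
In Python, from station import ctrl gives the robot as it stands. The module is installed in compiled form; this text tells all that it offers.
- The arm moves only by the tool drive_tool, never from a script. Its argument "commands" is text: rows parted by semicolons, each of 5 numbers parted by spaces: the closure, from -1 (fully open) to 1 (shut), so that 0 is half open, then the shift along the tool's x, y, z in units of 40 mm (1.0 is 40 mm), then the turn about the tool's x in units of 5 degrees (1.0 is 5 degrees). A call has 1 to 8 rows; each row is the pose to reach, as a shift and turn from the pose commanded when the call began, along the tool's axes at that moment; what a row does not reach only later rows make up. A row lasts 1/12 s, in which the tool goes at most 41.7 mm and 7.16 degrees, less where a joint would pass 70% of its speed; a pose out of reach is approached as far as the arm can. A call with a gripper value outside its range is refused whole. The fingers move at their own pace and stop on an object; "newtons" is the grip in N (left out, the last holds). Time passes only in rows, so rows that repeat a pose let the fingers close. It gives the time, the measured TCP pose, the force and the opening at its end, in the units of the state.
- ctrl.get_obs(): the state, without advancing time (a new reading comes with each control period).
- ctrl.get_image(name): name is "scene" or "side" or "wrist"; returns (picture, depth): 384x512x3 uint8, blue, green, red; 384x512 float32, m along the optical axis (not along the pixel's ray), 0 where there is no reading.
- ctrl.camera_info(name): a dict with "K" (3x3 intrinsics, pixels), "k1" (the pictures are not rectified: a ray, as slopes to the right and down, at radius r is drawn at 1 + k1 r^2 times it, then the intrinsics apply), "T" (4x4, takes a point from camera to world coordinates). Camera axes: x right, y down, z forward; pixel columns grow to the right and rows downward; lengths in m; the calibration is good to about 2 mm. A picture is of the moment at which its call begins: read the wrist's pose just before it. camera_info takes no time and is no camera call; for the wrist camera it gives the pose at the moment of the call.
- ctrl.finish_job(): hands the job in, once; it reports no verdict.
The state is a dict: "t": time; "q": joint angles; "dq": joint speeds; "effort": joint torques, N m; "tool_pos": TCP position; "tool_rot": TCP orientation; "contact_force": force on the tool from outside, world axes, zero at the start; "wrist_torque": the same for the moment, N m; "opening": finger opening in m.
Only numpy, scipy, OpenCV 4.12 (cv2) and the standard library are available. Lean on these libraries where they do the work, as an engineer would, in place of code of your own. Each camera call takes 0.05 s, during which the arm holds its last target.

TASK

Advance the plate stage on the bench: first take the bottle that stands in the crank's way and set it upright on the worktop with at least two centimetres to spare outside the crank's circle, then wind the crank clockwise (seen from above) up to the fixed pointer and go on for exactly three full turns more, so that the crank arm stops in line with the pointer, and do not run on beyond that. Last, swing the lock-nut lever under the crank clockwise until it is tight against its stop, without shifting the crank; never let the crank or the stage be driven against the bottle, knock nothing over, and leave the other things on the bench where they are.

Things in the scene. Friction and masses are not known exactly. Their poses are not given: they have to be found in the camera images.
- stage: Hand-cranked plate stage, fixed; place and yaw (to 40 deg either way) vary. Origin on the worktop under the vertical axis of crank and lock nut. Grey base plate x -55 to 205, y -50 to 50 mm, 12 mm high; white gear housing 88 x 88 mm, 68 mm high; behind it (+x) a carriage with a petri dish, below 60 mm, creeping 5 mm per crank turn.
- pointer (a point): Tip of the stage's fixed upright steel pointer on its front (-x) side: 92 mm from the crank axis, tip 109 mm high, 14 mm wide.
- crank (a joint): Crank angle in rad, positive clockwise seen from above, counted through whole turns (not wrapped). At c the arm points along (-cos c, sin c) in the stage frame; 0 = in line with the pointer. Starts 0.9 to 3.3 rad before it (negative); three turns past it is 18.85. No stops; light friction (2 N at the knob); stays where left.
- crank_knob (a point): Middle of the crank's black upright knob: round, 24 mm thick, spins freely, 114 to 158 mm above the worktop (point 136 mm), 62 mm from the axis. The arm below it is 18 mm wide, 101 to 111 mm high, ends 74 mm from the axis: they sweep a circle of 74 mm radius.
- lock (a joint): Lock-nut lever angle in rad, positive clockwise seen from above (tightening). Starts 0 to 0.4 (loose); 1.2 is the tight stop. At v the lever points along (cos(0.7+v), -sin(0.7+v)) in the stage frame (from back right to right). Friction 1.5 N at the tip; stays where left; does not drag the crank.
- lock_tip (a point): In the upturned end of the lock lever, 96 mm from the axis, 106 mm up. The lever is a 10 mm steel bar 79 mm above the worktop, below the crank arm; the end turns up outside the crank's circle, with a round black cap 18 mm thick, 92 to 120 mm high.
- bottle_b: Round bottle, orange screw cap, 62 mm diameter, 120 mm high; cap 36 mm diameter over the top 18 mm. 170 to 360 g, loose. Origin: centre of the underside, z up. Either it or bottle_d stands close to the stage's left (+y) flank, in the crank's way; the other stands clear, on the bench's left.
- bottle_d: Round bottle, blue screw cap, 60 mm diameter, 105 mm high; cap 34 mm diameter over the top 18 mm. 160 to 330 g, loose. Origin: centre of the underside, z up. See bottle_b.
- adapter: Bystander, loose: flat black power adapter 120 x 70 x 34 mm, on the right. Origin: centre of the underside.
- timer: Bystander, loose: white bench timer 64 x 66 x 19 mm, front left. Origin: centre of the underside.
- tip_box: Bystander, loose: box of pipette tips 90 x 122 x 90 mm, at the back left. Origin: centre of the underside.
- bottle_c: Bystander, loose: tallest bottle, red screw cap, 68 mm diameter, 138 mm high, standing behind the stage's right side, near the lock lever. Origin: centre of the underside.
- dish: Bystander, loose: petri dish 92 mm diameter, 15 mm high, on the bench in front, right of the middle. Origin: centre of the underside.
Things that resemble listed ones, but are neither listed nor needed, are in the scene too. Leave any black or yellow look-alike of the bottle_b alone.

How it is judged:
On the way, in this order (a step that is already met when the one before it is completed fails the run):
1. no bottle stands in the crank's way: both stand on the worktop at least 125 mm from the crank's axis (horizontal distance between each of bottle_b, bottle_d and stage above 0.125 m and height (world z) of each of bottle_b, bottle_d below 0.006 m), for 0.2 s.
2. the crank stands three full turns past the pointer (within 10 degrees) (value of joint crank between 18.675 and 19.025 rad), for 0.2 s.
3. the lock nut is tight (lever within about 6 degrees of its stop) (value of joint lock above 1.1 rad), for 0.2 s.
At the end, for the whole second after the job is handed in: The crank rests three full turns past the pointer, its arm in line with the pointer within 10 degrees; the lock lever is at its tight stop within about 6 degrees; both bottles stand upright and still on the worktop, their centres more than 125 mm from the crank's axis (all of step 1 and all of step 2 and value of joint lock above 1.1 rad and angle between each of bottle_b, bottle_d's own z axis and vertical below 0.1 rad and linear speed of each of bottle_b, bottle_d below 0.02 m/s and velocity of joint crank between -0.05 and 0.05 rad/s); the robot touches nothing.
It fails at once if the crank is run more than 20 degrees past the three turns (value of joint crank above 19.2 rad).
It fails at once if the crank or another part of the stage is driven against a bottle (over 5 N) (contact force between stage and bottle_b above 5 N or contact force between stage and bottle_d above 5 N).
It fails at once if a bottle is knocked over (angle between any of bottle_b, bottle_d's own z axis and vertical above 0.6 rad).
It fails at once if the adapter, the timer, the tip box, the petri dish or the tallest bottle is shifted by more than 20 mm (distance of any of adapter, timer, tip_box, dish, bottle_c from where it was at the start of the episode above 0.02 m).
It also fails if it takes over 72 s, if anything falls off the work surface, if the arm or the gripper's body presses on something with over 40 N, if the wrist force passes 120 N, or if a joint passes its speed limit or range.

## Working session

There is one attempt and no reset: what is moved stays moved. The work goes in short steps, Python scripts to look and compute and a tool call to move; the robot and the scene stay as the last step left them, time stands still between calls to the robot, and variables do not carry over. Pictures are saved under pics/ and viewed, and the job is handed in when it is done.

Besides the shell and the picture viewer there is one more tool, called as name(argument=value, ...) on one line, values as JSON. drive_tool: Moves the arm, as the interface text tells. Its arguments: {"type":"object","properties":{"commands":{"type":"string"},"newtons":{"type":"number"}},"required":["commands"]}

```bash
mkdir -p pics; cat > h.py <<'E'
import numpy as np,cv2
from station import ctrl
from scipy.spatial.transform import Rotation as R
def info(n):
    return ctrl.camera_info(n)
def ray(n,u,v,ci=None):
    ci=ci or info(n);K=np.array(ci["K"]);k1=ci["k1"];T=np.array(ci["T"])
    d=np.array([(u-K[0,2])/K[0,0],(v-K[1,2])/K[1,1]]);x=d.copy()
    for _ in range(20): x=d/(1+k1*(x@x))
    return T[:3,3],T[:3,:3]@np.array([x[0],x[1],1.])
def onz(n,u,v,z,ci=None):
    o,d=ray(n,u,v,ci);return o+d*(z-o[2])/d[2]
def atd(n,u,v,dep,ci=None):
    o,d=ray(n,u,v,ci);return o+d*dep
def proj(n,p,ci=None):
    ci=ci or info(n);K=np.array(ci["K"]);k1=ci["k1"];T=np.array(ci["T"])
    c=T[:3,:3].T@(np.array(p)-T[:3,3]);x=c[:2]/c[2];x=x*(1+k1*(x@x));return K[:2,:2]@x+K[:2,2]
E
python3 - <<'E'
from h import *
o=ctrl.get_obs();print(o["t"],o["tool_pos"],o["tool_rot"],o["opening"],ctrl.grip_point_offset)
for n in("scene","side","wrist"):
    ci=info(n);im,d=ctrl.get_image(n);np.savez(f"pics/{n}0.npz",im=im,d=d,**{k:np.array(ci[k]) for k in("K","k1","T")})
    cv2.imwrite(f"pics/{n}0.png",cv2.resize(im,(800,600),interpolation=cv2.INTER_CUBIC));print(n,np.round(ci["T"],3).tolist(),ci["k1"],np.round(ci["K"],1).tolist())
E
```

```text
0.0 [ 0.16708443 -0.6016033   0.23004579] [ 2.07747446  0.28521126 -2.07756562] 0.0853509103049179 0.0187
scene [[-0.029, -0.522, 0.852, -0.869], [-1.0, 0.014, -0.026, 0.073], [0.001, -0.853, -0.522, 0.939], [0.0, 0.0, 0.0, 1.0]] -0.023209328327416512 [[499.7, 0.0, 260.2], [0.0, 499.7, 185.9], [0.0, 0.0, 1.0]]
side [[0.887, -0.285, 0.363, 0.027], [-0.461, -0.56, 0.688, -0.943], [0.007, -0.778, -0.629, 0.99], [0.0, 0.0, 0.0, 1.0]] -0.01732152782408807 [[494.7, 0.0, 263.4], [0.0, 494.7, 201.5], [0.0, 0.0, 1.0]]
wrist [[0.268, -0.927, -0.261, 0.233], [-0.963, -0.259, -0.07, -0.583], [-0.002, 0.271, -0.963, 0.373], [0.0, 0.0, 0.0, 1.0]] 0.021712919641991704 [[276.3, 0.0, 257.5], [0.0, 276.3, 192.2], [0.0, 0.0, 1.0]]
```

View pics/scene0.png

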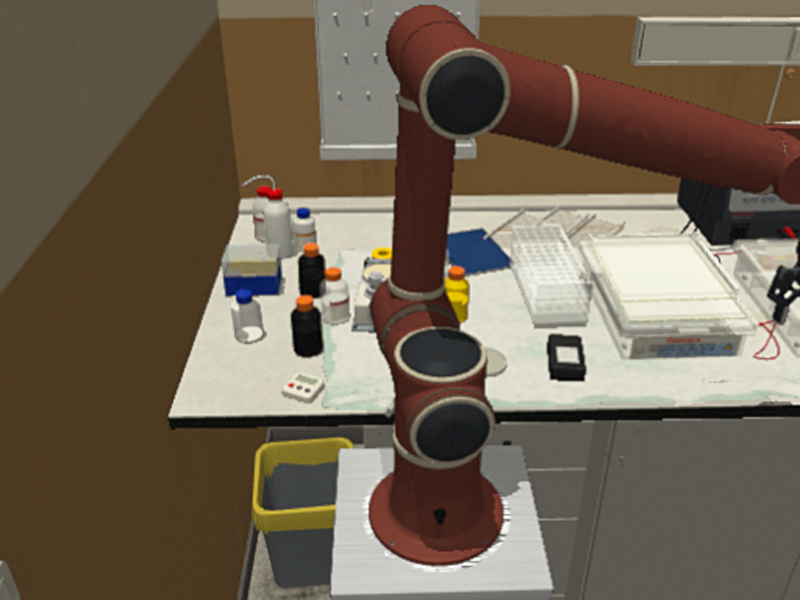

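View pics/side0.png

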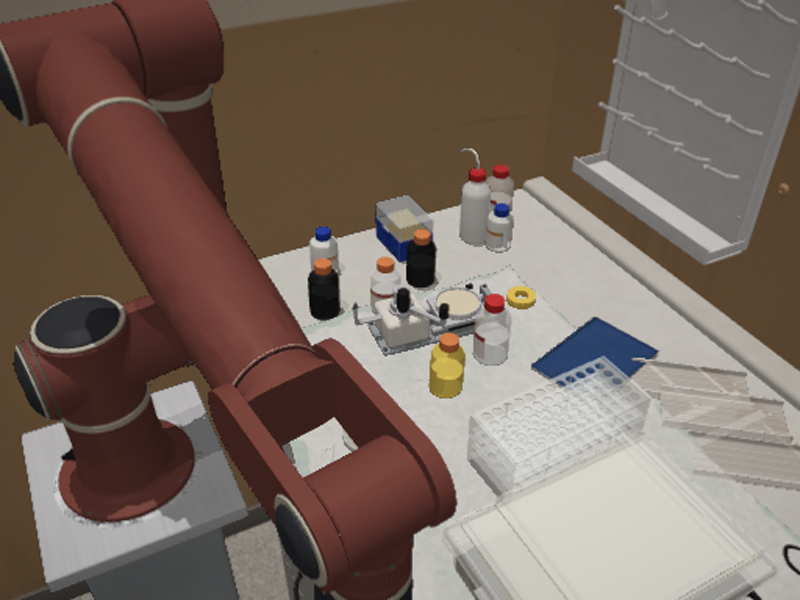

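The side view shows the white orange-cap bottle (385,275) touching the stage's left flank. Black (323,290 and 421,260) and yellow (447,365) are look-alikes. Blue-cap candidates are (323,245) and the back one at (500,225).

```bash
python3 - <<'E'
from h import *
im=np.load("pics/side0.npz")["im"]
c=im[135:260,190:350];cv2.imwrite("pics/c1.png",cv2.resize(c,(800,625*1)[:2] if 0 else (768,600),interpolation=cv2.INTER_CUBIC))
E
```

```text
(no output)
```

View pics/c1.png

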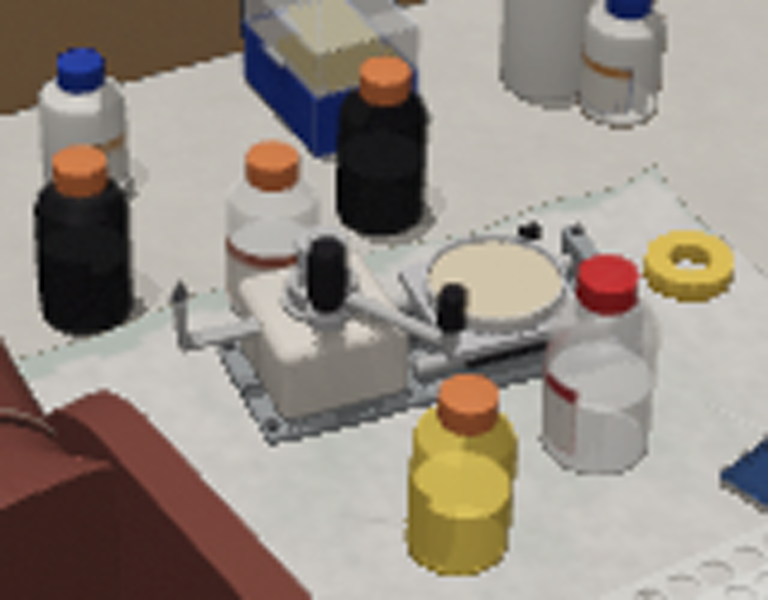

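```bash
python3 - <<'E'
from h import *
z=np.load("pics/side0.npz");ci={k:z[k] for k in("K","T")};ci["k1"]=float(z["k1"]);im,d=z["im"],z["d"]
P=lambda u,v:(190+u/4.8,135+v/4.8)
for nm,u,v,h in [("ptr",180,284,.109),("knobtop",326,245,.158),("knobmid",326,274,.136),("lockcap top",453,290,.120),("corner FR",270,440,.0),("corner FL top",218,345,.012),
 ("capb",273,152,.120),("capd",80,57,.105),("blk1",80,155,.12),("blk2",386,66,.12),("yel",468,385,.12),("red c",607,265,.138),("blueback",628,0,.105)]:
    p=P(u,v);dd=d[int(round(p[1])),int(round(p[0]))]
    print(nm,np.round(onz("side",*p,h,ci),3),np.round(atd("side",*p,dd,ci),3))
# colour masks of caps
hsv=cv2.cvtColor(im,cv2.COLOR_BGR2HSV)
for nm,lo,hi,h in(("or",(5,130,120),(16,255,255),None),("blue",(110,150,80),(125,255,255),None),("red",(174,150,100),(180,255,255),None)):
    m=cv2.inRange(hsv,lo,hi);n,l,s,c=cv2.connectedComponentsWithStats(m)
    for i in range(1,n):
        if 40<s[i,4]<2000:
            ys,xs=np.where(l==i);k=d[ys,xs]>0
            pts=np.array([atd("side",x,y,d[y,x],ci) for x,y in zip(xs[k],ys[k])])
            if len(pts)<20: continue
            zt=np.percentile(pts[:,2],95);top=pts[pts[:,2]>zt-.004]
            print(nm,s[i],np.round(zt,3),np.round((top.max(0)+top.min(0))/2,3),np.round(np.ptp(top,axis=0),3))
E
```

```text
ptr [0.459 0.098 0.109] [0.512 0.225 0.001]
knobtop [0.525 0.035 0.158] [0.526 0.037 0.157]
knobmid [0.526 0.036 0.136] [0.52  0.024 0.146]
lockcap top [0.595 0.007 0.12 ] [0.596 0.008 0.119]
corner FR [0.498 0.058 0.   ] [0.493 0.047 0.01 ]
corner FL top [0.502 0.143 0.012] [0.503 0.145 0.011]
capb [0.563 0.183 0.12 ] [0.563 0.183 0.12 ]
capd [0.504 0.364 0.105] [0.503 0.363 0.106]
blk1 [0.452 0.236 0.12 ] [0.451 0.235 0.121]
blk2 [0.674 0.239 0.12 ] [0.673 0.237 0.122]
yel [ 0.56  -0.073  0.12 ] [ 0.561 -0.071  0.118]
red c [ 0.676 -0.033  0.138] [ 0.677 -0.033  0.137]
blueback [0.88  0.258 0.105] [0.883 0.262 0.102]
or [265 147  11  10  68] 0.122 [0.672 0.236 0.121] [0.032 0.027 0.006]
or [242 165  10   8  66] 0.122 [0.56 0.18 0.12] [0.03  0.036 0.005]
or [201 166  11   9  74] 0.122 [0.45  0.232 0.121] [0.03  0.032 0.006]
or [281 213  13  13 104] 0.122 [ 0.556 -0.075  0.122] [0.03  0.03  0.006]
or [239 248  13  15  41] 0.556 [ 0.209 -0.549  0.555] [0.011 0.022 0.003]
or [248 260  22  21  80] 0.555 [ 0.214 -0.578  0.554] [0.012 0.037 0.005]
blue [317 131   9   8  57] 0.107 [0.889 0.272 0.105] [0.031 0.026 0.004]
blue [241 141  20  26 190] 0.048 [0.667 0.373 0.049] [0.02  0.119 0.011]
blue [202 145   9   9  71] 0.107 [0.5   0.363 0.107] [0.031 0.028 0.007]
```

```bash
cat >> h.py <<'E'
def st():
    o=ctrl.get_obs();M=R.from_rotvec(o["tool_rot"]).as_matrix()
    print("t",round(o["t"],2),"tcp",np.round(o["tool_pos"],4),"f",np.round(o["contact_force"],1),"op",round(o["opening"],4),"q",np.round(o["q"],2),"yaw of y",round(np.degrees(np.arctan2(M[1,1],M[0,1])),2));return np.array(o["tool_pos"]),M
def units(target):
    p,M=st();print("units",np.round(M.T@(np.array(target)-p)/.04,3))
E
python3 - <<'E'
from h import *
p,M=st();print(np.round(M,3));units((.5615,.1815,.231))
units((.50,.06,.30))
E
```

```text
t 0.15 tcp [ 0.1671 -0.6017  0.2303] f [ 0.4 -0.2 -0. ] op 0.0853 q [-1.42  0.05  1.61  0.    1.48 -0.12] yaw of y -74.49
[[-0.     0.267 -0.964]
 [ 0.002 -0.964 -0.267]
 [-1.    -0.002 -0.   ]]
t 0.15 tcp [ 0.1671 -0.6017  0.2303] f [ 0.4 -0.2 -0. ] op 0.0853 q [-1.42  0.05  1.61  0.    1.48 -0.12] yaw of y -74.49
units [ 1.2000e-02 -1.6230e+01 -1.4738e+01]
t 0.15 tcp [ 0.1671 -0.6017  0.2303] f [ 0.4 -0.2 -0. ] op 0.0853 q [-1.42  0.05  1.61  0.    1.48 -0.12] yaw of y -74.49
units [ -1.717 -13.717 -12.444]
```

drive_tool(commands="-1 -0.2 -0.7 -0.6 -0.6; -1 -0.4 -1.4 -1.2 -1.2; -1 -0.5 -2.1 -1.8 -1.8; -1 -0.5 -2.8 -2.5 -2.4; -1 -0.5 -3.5 -3.1 -3.0; -1 -0.5 -4.1 -3.7 -3.6; -1 -0.5 -4.8 -4.3 -4.3; -1 -0.5 -5.4 -4.9 -4.9")

```text
t: 0.82
tool_pos: [0.2985, -0.3397, 0.251]
tool_rot: [1.815, 0.664, -1.815]
contact_force: [-0.1, -0.5, 0.2]
opening: 0.0856
```

```bash
python3 - <<'E'
from h import *
units((.5615,.20,.25))
E
```

```text
t 0.82 tcp [ 0.2985 -0.3397  0.251 ] f [-0.1 -0.5  0.2] op 0.0856 q [-1.01 -0.39  1.97  0.    1.56 -0.14] yaw of y -49.84
units [  0.029  -6.071 -13.726]
```

drive_tool(commands="-1 0 -0.4 -0.8 -0.6; -1 0 -0.8 -1.7 -1.2; -1 0 -1.2 -2.6 -1.8; -1 0 -1.6 -3.5 -2.4; -1 0 -2 -4.4 -3.0; -1 0 -2.3 -5.3 -3.6; -1 0 -2.7 -6.2 -4.2; -1 0 -3.1 -7 -4.8")

```text
t: 1.48
tool_pos: [0.4335, -0.0645, 0.2512]
tool_rot: [1.533, 0.961, -1.532]
contact_force: [0.2, 0.0, 1.3]
opening: 0.0852
```

```bash
python3 - <<'E'
from h import *
units((.5615,.20,.25))
E
```

```text
t 1.48 tcp [ 0.4335 -0.0645  0.2512] f [0.2 0.  1.3] op 0.0852 q [-0.32 -0.43  2.    0.    1.57  0.13] yaw of y -25.81
units [ 3.100e-02  4.000e-03 -7.346e+00]
```

drive_tool(commands="-1 0 0 -0.9 -0.6; -1 0 0 -1.8 -1.2; -1 0 0 -2.7 -1.8; -1 0 0 -3.7 -2.4; -1 0 0 -4.7 -3.0; -1 0 0 -5.7 -3.6; -1 0 0 -6.6 -4.2; -1 0 0 -7.3 -4.2")

```text
t: 2.15
tool_pos: [0.5613, 0.1986, 0.2506]
tool_rot: [1.27, 1.169, -1.271]
contact_force: [-1.0, -1.2, 1.6]
opening: 0.0853
```

```bash
python3 - <<'E'
from h import *
units((.5615,.1815,.25))
for n in("scene","side","wrist"):
    ci=info(n);im,d=ctrl.get_image(n);np.savez(f"pics/{n}1.npz",im=im,d=d,**{k:np.array(ci[k]) for k in("K","k1","T")})
    cv2.imwrite(f"pics/{n}1.png",cv2.resize(im,(800,600),interpolation=cv2.INTER_CUBIC))
E
```

```text
t 2.15 tcp [0.5613 0.1986 0.2506] f [-1.  -1.2  1.6] op 0.0853 q [ 0.21 -0.03  1.66  0.    1.51  0.3 ] yaw of y -4.79
units [0.016 0.04  0.425]
```

View pics/wrist1.png

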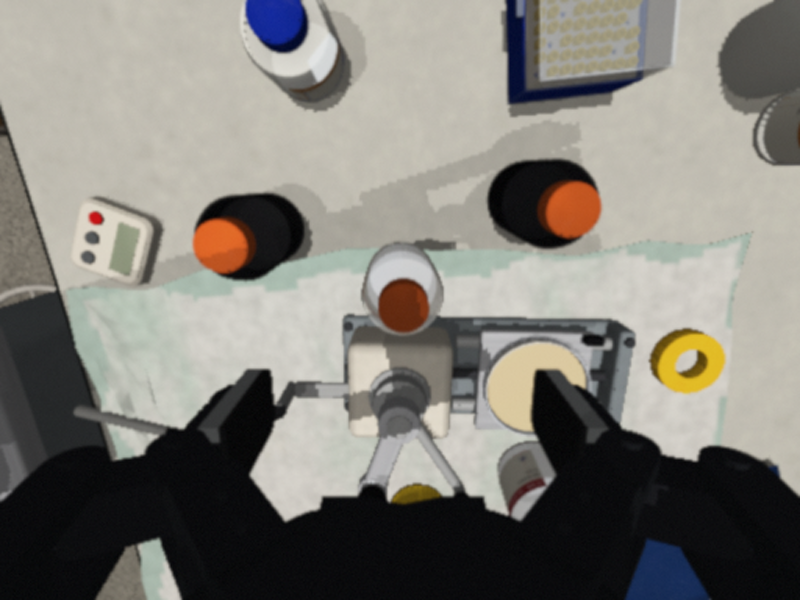

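The wrist view shows bottle b's cap (403,305), the crank hub (402,415), the pointer (278,398), black look-alikes at (225,245) and (570,208), and a free area to place at about (400,170).

```bash
python3 - <<'E'
from h import *
z=np.load("pics/wrist1.npz");im,d=z["im"],z["d"]
c=im[195:330,160:300];cv2.imwrite("pics/c2.png",cv2.resize(c,(622,600),interpolation=cv2.INTER_CUBIC))
z=np.load("pics/side1.npz");im=z["im"]
cv2.imwrite("pics/c3.png",cv2.resize(im[135:260,190:350],(768,600),interpolation=cv2.INTER_CUBIC))
E
```

```text
(no output)
```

View pics/c2.png

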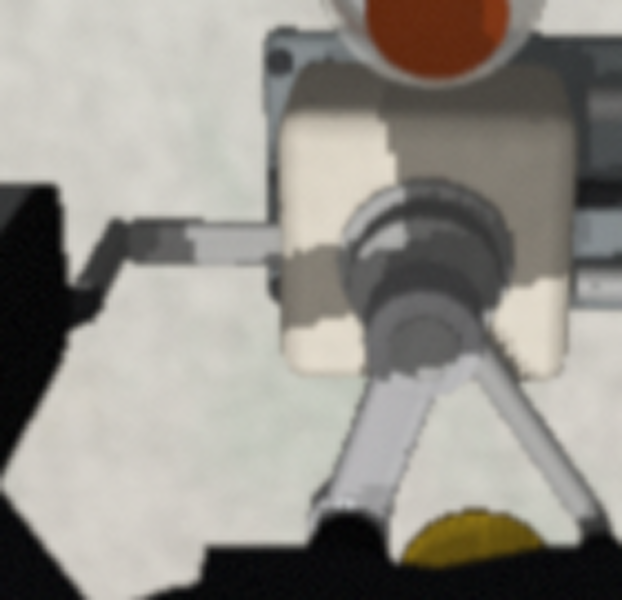

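View pics/c3.png

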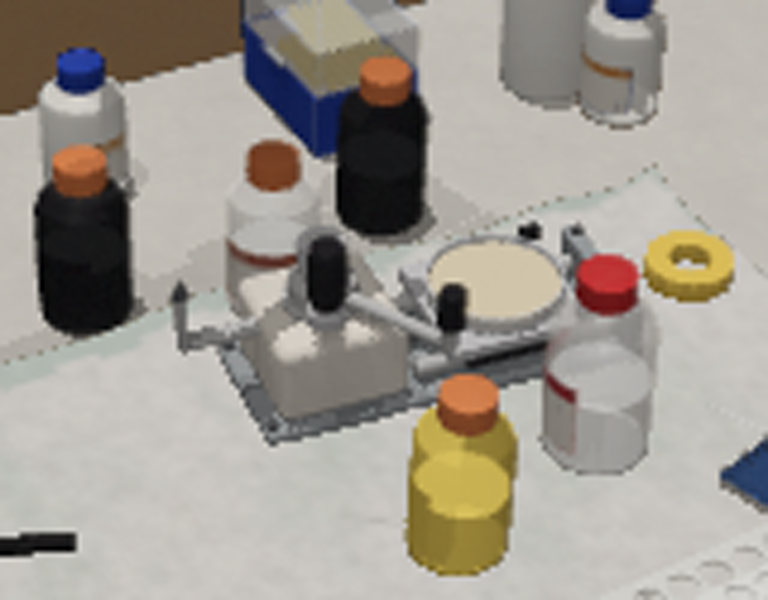

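```bash
python3 - <<'E'
from h import *
z=np.load("pics/wrist1.npz");ci={k:z[k] for k in("K","T")};ci["k1"]=float(z["k1"]);im,d=z["im"],z["d"]
P=lambda u,v:(160+u/4.444,195+v/4.444)
for nm,u,v,h in [("TL",283,106,.068),("TR",574,106,.068),("BR",568,376,.068),("BL",286,376,.068),("hub",426,340,.113),("armL",318,500,.106),("armR",388,500,.106),("ptr tip",85,302,.109),("plateTL",266,36,.012)]:
    p=P(u,v);dd=d[int(round(p[1])),int(round(p[0]))]
    print(nm,np.round(onz("wrist",*p,h,ci),4),np.round(atd("wrist",*p,dd,ci),4))
hsv=cv2.cvtColor(im,cv2.COLOR_BGR2HSV);m=cv2.inRange(hsv,(3,130,60),(16,255,255))
n,l,s,c=cv2.connectedComponentsWithStats(m)
for i in range(1,n):
    if s[i,4]>100: print(s[i],np.round(onz("wrist",s[i,0]+(s[i,2]-1)/2,s[i,1]+(s[i,3]-1)/2,.12,ci),4))
# plate points z~.012 for yaw
g=d>0;v,u=np.where(g);K=z["K"]
# depth-based: side view housing top & plate
z2=np.load("pics/side1.npz");c2={k:z2[k] for k in("K","T")};c2["k1"]=float(z2["k1"])
for nm,zz,cc in(("wrist",z,ci),("side",z2,c2)):
    D=zz["d"];pts=[]
    for vv in range(0,384):
        for uu in range(0,512):
            if D[vv,uu]>0: pts.append(0)
    vs,us=np.where(D>0)
    P3=np.array([atd(nm,a,b,D[b,a],cc) for a,b in zip(us,vs)][::1])
    sel=P3[(abs(P3[:,2]-.068)<.003)&(abs(P3[:,0]-.55)<.08)&(abs(P3[:,1]-.09)<.08)]
    r=cv2.minAreaRect((sel[:,:2]*1000).astype(np.float32));print(nm,"housing",len(sel),r)
    sel=P3[(abs(P3[:,2]-.012)<.004)&(P3[:,0]>.45)&(P3[:,0]<.78)&(abs(P3[:,1]-.08)<.09)]
    print("plate",len(sel),cv2.minAreaRect((sel[:,:2]*1000).astype(np.float32)))
E
```

```text
TL [0.5138 0.146  0.068 ] [0.5117 0.1412 0.0553]
TR [0.5958 0.1393 0.068 ] [0.6006 0.1175 0.0128]
BR [0.5894 0.0529 0.068 ] [0.5939 0.0104 0.0038]
BL [0.5048 0.0597 0.068 ] [0.4927 0.0191 0.0045]
hub [0.5505 0.096  0.113 ] [0.5507 0.0977 0.1157]
armL [0.5165 0.0451 0.106 ] [0.5172 0.048  0.1099]
armR [0.5356 0.0435 0.106 ] [0.5362 0.0474 0.1111]
ptr tip [0.4634 0.1119 0.109 ] [0.4605 0.1075 0.101 ]
plateTL [0.5019 0.1497 0.012 ] [0.5018 0.1495 0.0114]
[ 345  115   39   38 1170] [0.6676 0.242  0.12  ]
[ 124  139   39   37 1121] [0.4504 0.237  0.12  ]
[243 179  31  33 831] [0.5606 0.1887 0.12  ]
wrist housing 2273 ((541.66162109375, 97.20790100097656), (84.25958251953125, 100.11869812011719), 83.86903381347656)
plate 1855 ((616.951171875, 73.04808807373047), (151.9530487060547, 256.2723693847656), 79.69229125976562)
side housing 255 ((536.0737915039062, 107.16517639160156), (119.2260513305664, 117.94230651855469), 88.65689086914062)
plate 377 ((614.66796875, 79.0348129272461), (177.68325805664062, 325.00750732421875), 88.86241912841797)
```

drive_tool(commands="-1 0.6 0.03 0.34 0; -1 1.4 0.03 0.34 0; -1 2.2 0.03 0.34 0; -1 3.0 0.03 0.34 0; -1 3.7 0.03 0.34 0; -1 4.3 0.03 0.34 0; -1 4.7 0.03 0.34 0; -1 4.92 0.03 0.34 0")

```text
t: 2.97
tool_pos: [0.5586, 0.1806, 0.0514]
tool_rot: [1.271, 1.169, -1.278]
contact_force: [0.1, 0.0, 0.6]
opening: 0.0851
```

```bash
python3 - <<'E'
from h import *
units((.561,.185,.052))
for n in("side","wrist"):
    im,d=ctrl.get_image(n);
    cv2.imwrite(f"pics/{n}2.png",cv2.resize(im[100:300,130:396] if n=="side" else im,(800,600),interpolation=cv2.INTER_CUBIC))
E
```

```text
t 2.97 tcp [0.5586 0.1806 0.0514] f [0.1 0.  0.6] op 0.0851 q [ 0.19  0.14  1.83 -0.    1.17  0.27] yaw of y -5.07
units [-0.015  0.051 -0.116]
```

View pics/side2.png

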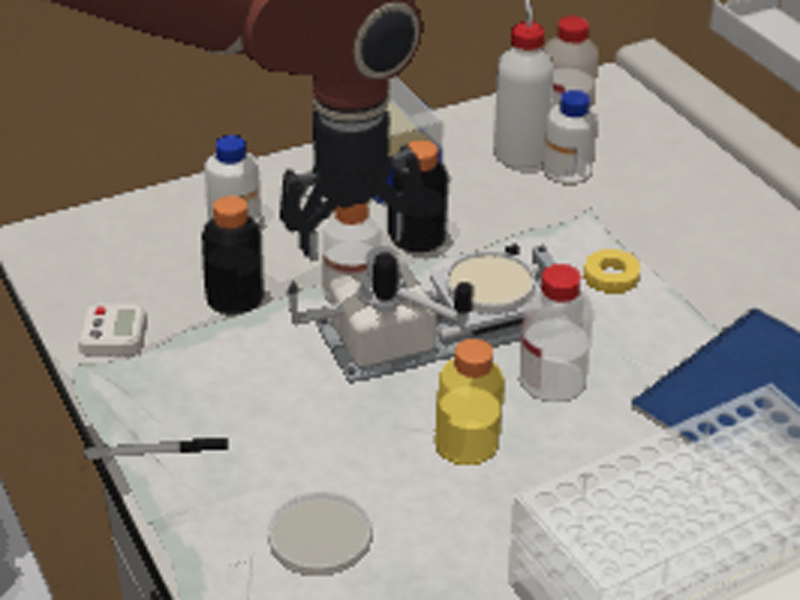

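View pics/wrist2.png

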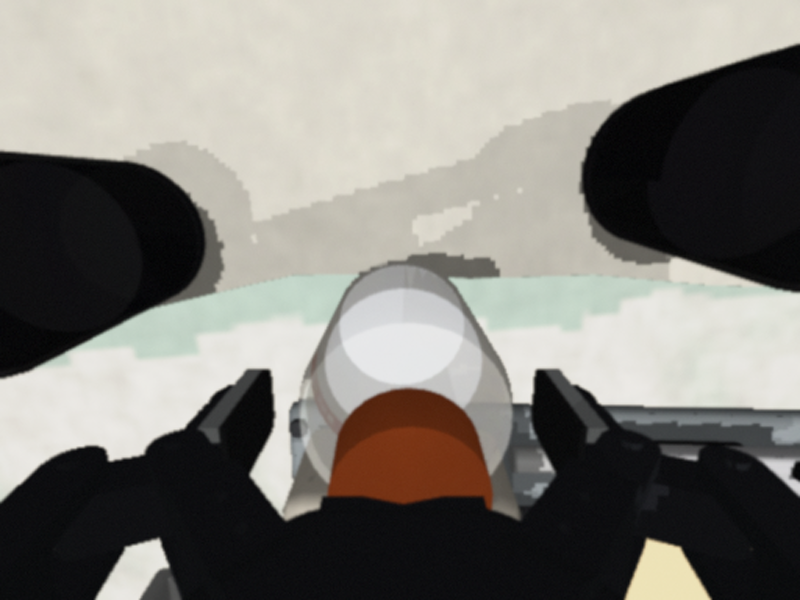

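drive_tool(commands="-0.6 0 0.03 -0.08 0; -0.2 0 0.03 -0.08 0; 0.2 0 0.03 -0.08 0; 0.6 0 0.03 -0.08 0; 0.6 0 0.03 -0.08 0; 0.6 0 0.03 -0.08 0; 0.6 0 0.03 -0.08 0; 0.6 0 0.03 -0.08 0", newtons=40)

```text
t: 3.73
tool_pos: [0.5638, 0.1859, 0.0569]
tool_rot: [1.275, 1.165, -1.27]
contact_force: [-1.6, 1.1, 5.7]
opening: 0.0602
```

drive_tool(commands="0.6 0 0 0 0; 0.6 0 0 0 0; 0.6 0 0 0 0")

```text
t: 3.98
tool_pos: [0.5639, 0.1858, 0.0569]
tool_rot: [1.275, 1.165, -1.27]
contact_force: [-1.1, 1.4, 6.2]
opening: 0.0602
```

```bash
python3 - <<'E'
from h import *
st()
im,d=ctrl.get_image("side");cv2.imwrite(f"pics/side3.png",cv2.resize(im[135:260,190:350],(768,600),interpolation=cv2.INTER_CUBIC))
E
```

```text
t 3.98 tcp [0.5639 0.1858 0.0569] f [-1.1  1.4  6.2] op 0.0602 q [0.19 0.15 1.82 0.   1.17 0.28] yaw of y -4.98
```

View pics/side3.png

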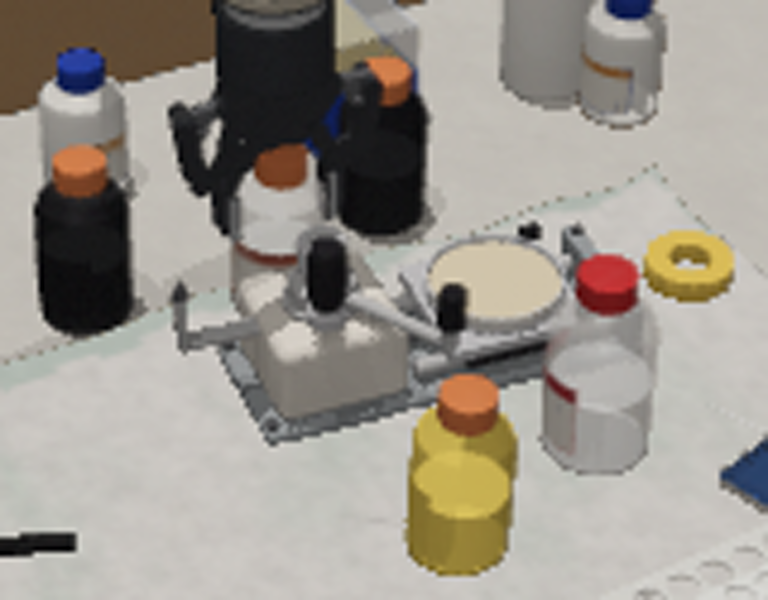

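drive_tool(commands="-1 0 0 0 0; -1 0 0 0 0; -1 0 0 0 0; -1 0 0 0 0; -1 0.1 -0.0 0 0; -1 0.1 0 0 0; -1 0.1 0 0 0; -1 0.1 0 0 0")

```text
t: 4.7
tool_pos: [0.5622, 0.1852, 0.0502]
tool_rot: [1.273, 1.167, -1.273]
contact_force: [-0.1, -0.7, 0.1]
opening: 0.0856
```

drive_tool(commands="-0.6 0 0 0 0; -0.2 0 0 0 0; 0.2 0 0 0 0; 0.6 0 0 0 0; 0.6 0 0 0 0; 0.6 0 0 0 0; 0.6 0 0 0 0; 0.6 0 0 0 0", newtons=40)

```text
t: 5.37
tool_pos: [0.5626, 0.1853, 0.0509]
tool_rot: [1.273, 1.167, -1.273]
contact_force: [-1.6, -0.4, 3.7]
opening: 0.0598
```

drive_tool(commands="0.6 -0.1 0 0 0; 0.6 -0.2 0 0 0; 0.6 -0.3 0 0 0; 0.6 -0.4 0 0 0; 0.6 -0.5 0 0 0; 0.6 -0.6 0 0 0; 0.6 -0.6 0 0 0", newtons=50)

```text
t: 5.95
tool_pos: [0.5631, 0.1854, 0.0758]
tool_rot: [1.274, 1.166, -1.271]
contact_force: [-0.5, -0.1, -2.4]
opening: 0.0601
```

```bash
python3 - <<'E'
from h import *
units((.563,.28,.0745))
im,d=ctrl.get_image("side");cv2.imwrite(f"pics/side4.png",cv2.resize(im[135:260,190:350],(768,600),interpolation=cv2.INTER_CUBIC))
E
```

```text
t 5.95 tcp [0.5631 0.1854 0.0758] f [-0.5 -0.1 -2.4] op 0.0601 q [0.19 0.12 1.81 0.   1.21 0.28] yaw of y -4.98
units [ 0.032 -0.208 -2.355]
```

View pics/side4.png

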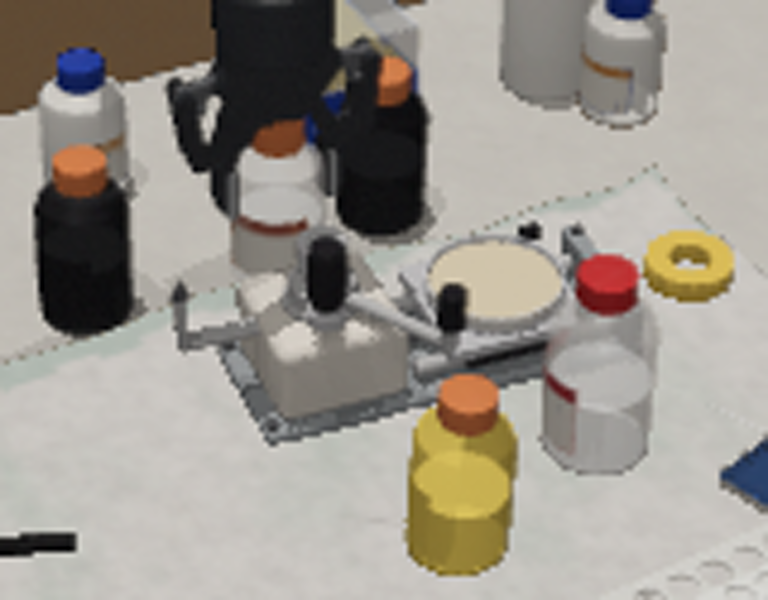

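The bottle is lifted and upright. I'll carry it 94 mm in +y.

drive_tool(commands="0.6 0 -0.02 -0.3 0; 0.6 0 -0.06 -0.7 0; 0.6 0 -0.1 -1.1 0; 0.6 0 -0.14 -1.5 0; 0.6 0 -0.18 -1.9 0; 0.6 0 -0.2 -2.2 0; 0.6 0 -0.2 -2.35 0; 0.6 0 -0.2 -2.35 0")

```text
t: 6.67
tool_pos: [0.5624, 0.281, 0.0743]
tool_rot: [1.272, 1.168, -1.272]
contact_force: [0.1, -0.9, -2.3]
opening: 0.0597
```

drive_tool(commands="0.6 0.15 0 0 0; 0.6 0.3 0 0 0; 0.6 0.42 0 0 0; 0.6 0.5 0 0 0; 0.6 0.55 0 0 0; 0.6 0.58 0 0 0; 0.6 0.6 0 0 0; 0.6 0.6 0 0 0")

```text
t: 7.33
tool_pos: [0.563, 0.2796, 0.051]
tool_rot: [1.274, 1.166, -1.272]
contact_force: [-0.2, -0.9, 0.5]
opening: 0.0599
```

drive_tool(commands="0.6 0.02 0 0 0; 0 0.02 0 0 0; -0.6 0.02 0 0 0; -1 0.02 0 0 0; -1 0.02 0 0 0; -1 0.02 0 0 0; -1 0 0 0 0")

```text
t: 7.92
tool_pos: [0.5625, 0.2796, 0.0502]
tool_rot: [1.273, 1.167, -1.273]
contact_force: [-0.2, -0.2, -0.0]
opening: 0.0854
```

drive_tool(commands="-1 -0.4 0 0 0; -1 -1 0 0 0; -1 -1.8 0 0 0; -1 -2.6 0 0 0; -1 -3.4 0 0 0; -1 -4 0 0 0; -1 -4.2 0 0 0; -1 -4.2 0 0 0")

```text
t: 8.58
tool_pos: [0.5641, 0.2802, 0.2218]
tool_rot: [1.277, 1.164, -1.268]
contact_force: [0.2, 0.5, -0.2]
opening: 0.0856
```

```bash
python3 - <<'E'
from h import *
st()
for n in("side","wrist"):
    ci=info(n);im,d=ctrl.get_image(n);np.savez(f"pics/{n}5.npz",im=im,d=d,**{k:np.array(ci[k]) for k in("K","k1","T")})
    cv2.imwrite(f"pics/{n}5.png",cv2.resize(im[115:275,170:383] if n=="side" else im,(800,600),interpolation=cv2.INTER_CUBIC))
E
```

```text
t 8.58 tcp [0.5641 0.2802 0.2218] f [ 0.2  0.5 -0.2] op 0.0856 q [0.34 0.07 1.61 0.   1.45 0.43] yaw of y -4.99
```

View pics/side5.png

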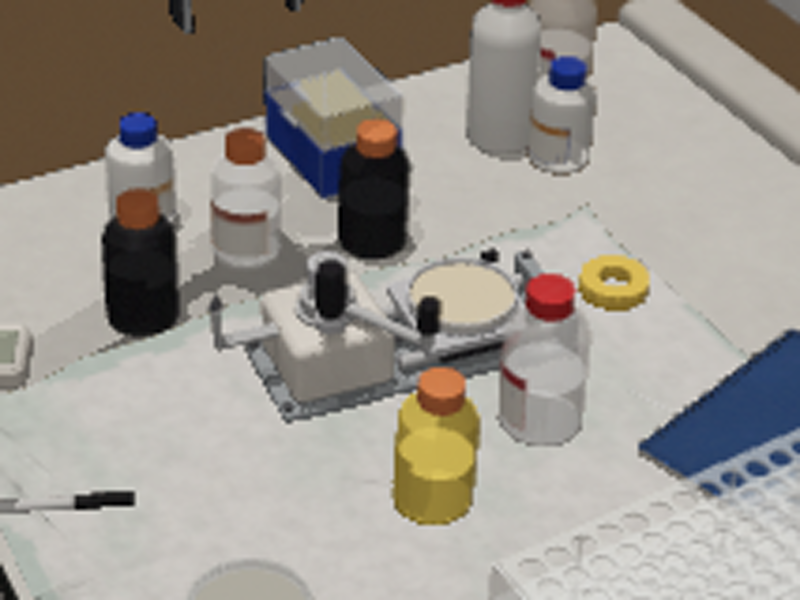

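View pics/wrist5.png

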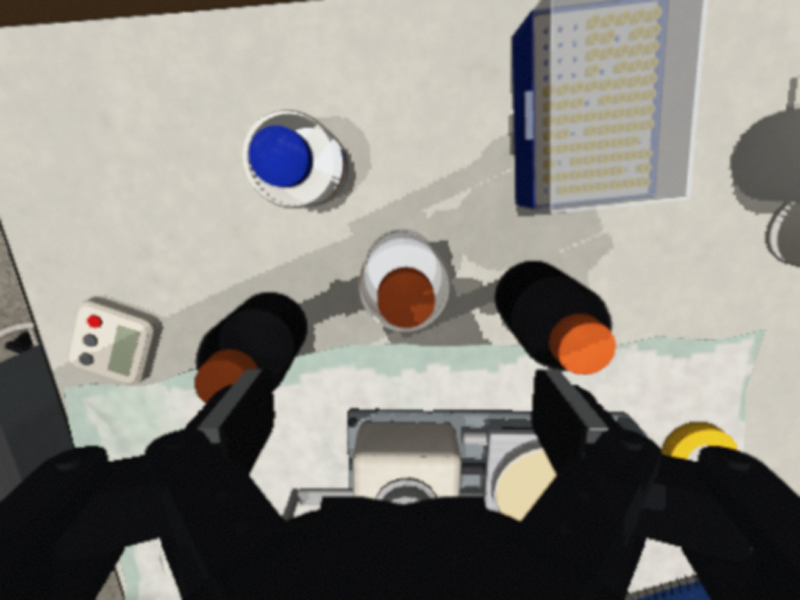

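Bottle b stands upright at its new spot (wrist px 405,285), clear of both black look-alikes. Next, hover over the knob.

```bash
python3 - <<'E'
from h import *
units((.525,.05,.25))
E
```

```text
t 8.68 tcp [0.562  0.2794 0.2169] f [ 0.6 -0.8 -0.1] op 0.0852 q [0.34 0.07 1.62 0.   1.45 0.43] yaw of y -4.98
units [-0.823 -0.425  5.795]
```

drive_tool(commands="-1 -0.4 -0.1 0.5 0; -0.6 -0.8 -0.2 1.4 0; -0.4 -0.8 -0.3 2.4 0; -0.2 -0.8 -0.4 3.4 0; -0.2 -0.8 -0.4 4.4 0; -0.2 -0.8 -0.4 5.3 0; -0.2 -0.8 -0.42 5.8 0; -0.2 -0.8 -0.42 5.8 0")

```text
t: 9.35
tool_pos: [0.5241, 0.0466, 0.2471]
tool_rot: [1.273, 1.167, -1.281]
contact_force: [1.1, 0.5, -0.1]
opening: 0.0512
```

```bash
python3 - <<'E'
from h import *
st()
for n in("wrist",):
    ci=info(n);im,d=ctrl.get_image(n);np.savez(f"pics/{n}6.npz",im=im,d=d,**{k:np.array(ci[k]) for k in("K","k1","T")})
    cv2.imwrite(f"pics/{n}6.png",cv2.resize(im[150:384,100:412],(800,600),interpolation=cv2.INTER_CUBIC))
E
```

```text
t 9.35 tcp [0.5241 0.0466 0.2471] f [ 1.1  0.5 -0.1] op 0.0512 q [-0.05 -0.19  1.82 -0.    1.52  0.04] yaw of y -5.26
```

View pics/wrist6.png

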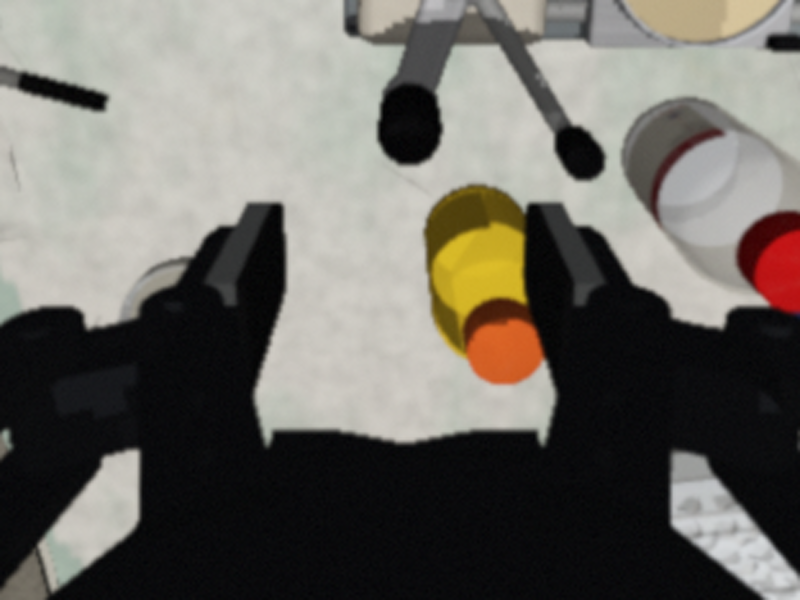

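```bash
python3 - <<'E'
from h import *
z=np.load("pics/wrist6.npz");ci={k:z[k] for k in("K","T")};ci["k1"]=float(z["k1"]);im,d=z["im"],z["d"]
P=lambda u,v:(100+u/2.564,150+v/2.564)
for nm,u,v,h in [("knobtop",411,132,.158),("lock",583,157,.120),("yelcap",505,345,.12),("knob l",380,133,.158),("r",441,133,.158)]:
    p=P(u,v);dd=d[int(round(p[1])),int(round(p[0]))]
    print(nm,np.round(onz("wrist",*p,h,ci),4),np.round(atd("wrist",*p,dd,ci),4))
E
```

```text
knobtop [0.5253 0.0419 0.158 ] [0.5254 0.0422 0.1591]
lock [0.5925 0.0131 0.12  ] [0.5924 0.0132 0.1201]
yelcap [ 0.5566 -0.0707  0.12  ] [ 0.5566 -0.0707  0.1201]
knob l [0.5147 0.0425 0.158 ] [0.5145 0.0417 0.1556]
r [0.5356 0.0406 0.158 ] [0.5357 0.0382 0.1505]
```

Knob estimates agree in x (0.525). In y they give 0.0355 (side) and 0.042 (wrist), so I'll use the mean. The jaws close along x, so this error does no harm.

```bash
python3 - <<'E'
from h import *
units((.5252,.039,.128))
E
```

```text
t 9.4 tcp [0.5244 0.0485 0.2474] f [ 0.7 -0.2  0.6] op 0.0509 q [-0.05 -0.19  1.82  0.    1.52  0.04] yaw of y -5.18
units [2.985 0.056 0.234]
```

drive_tool(commands="-0.2 0.3 0.02 0.26 0; -0.2 0.9 0.02 0.26 0; -0.2 1.6 0.02 0.26 0; -0.2 2.2 0.02 0.26 0; -0.2 2.6 0.02 0.26 0; -0.2 2.85 0.02 0.26 0; -0.2 2.97 0.02 0.26 0; -0.2 2.97 0.02 0.26 0")

```text
t: 10.07
tool_pos: [0.5246, 0.0401, 0.1298]
tool_rot: [1.271, 1.17, -1.275]
contact_force: [-0.1, -0.3, 0.6]
opening: 0.0512
```

drive_tool(commands="0.1 0 0 0 0; 0.4 0 0 0 0; 0.7 0 0 0 0; 1 0 0 0 0; 1 0 0 0 0; 1 0 0 0 0; 1 0 0 0 0", newtons=25)

```text
t: 10.65
tool_pos: [0.5265, 0.0395, 0.1333]
tool_rot: [1.274, 1.165, -1.271]
contact_force: [-2.3, 0.5, 6.1]
opening: 0.0228
```

```bash
cat > w.py <<'E'
from h import *
def arc(a0,degs,M,r=.062):
    "shift units in tool frame for going clockwise from world angle a0 by degs"
    out=[]
    for g in degs:
        f=lambda a:np.array([np.cos(np.radians(a)),np.sin(np.radians(a)),0])*r
        out.append(M.T@(f(a0-g)-f(a0))/.04)
    return np.array(out)
E
python3 - <<'E'
from w import *
p,M=st()
print(np.round(arc(-114.9,[7,17,28,39,50,60,70,70],M),3))
im,d=ctrl.get_image("side");cv2.imwrite(f"pics/side7.png",cv2.resize(im[115:275,170:383],(800,600),interpolation=cv2.INTER_CUBIC))
im,d=ctrl.get_image("wrist");cv2.imwrite(f"pics/wrist7.png",cv2.resize(im[150:384,100:412],(800,600),interpolation=cv2.INTER_CUBIC))
E
```

```text
t 10.65 tcp [0.5265 0.0395 0.1333] f [-2.3  0.5  6.1] op 0.0228 q [-0.07 -0.1   1.93  0.    1.31  0.02] yaw of y -4.98
[[-0.000e+00 -1.740e-01 -7.500e-02]
 [-1.000e-03 -4.030e-01 -2.180e-01]
 [-1.000e-03 -6.220e-01 -4.180e-01]
 [-2.000e-03 -7.990e-01 -6.570e-01]
 [-2.000e-03 -9.280e-01 -9.250e-01]
 [-2.000e-03 -9.980e-01 -1.186e+00]
 [-2.000e-03 -1.022e+00 -1.455e+00]
 [-2.000e-03 -1.022e+00 -1.455e+00]]
```

View pics/side7.png

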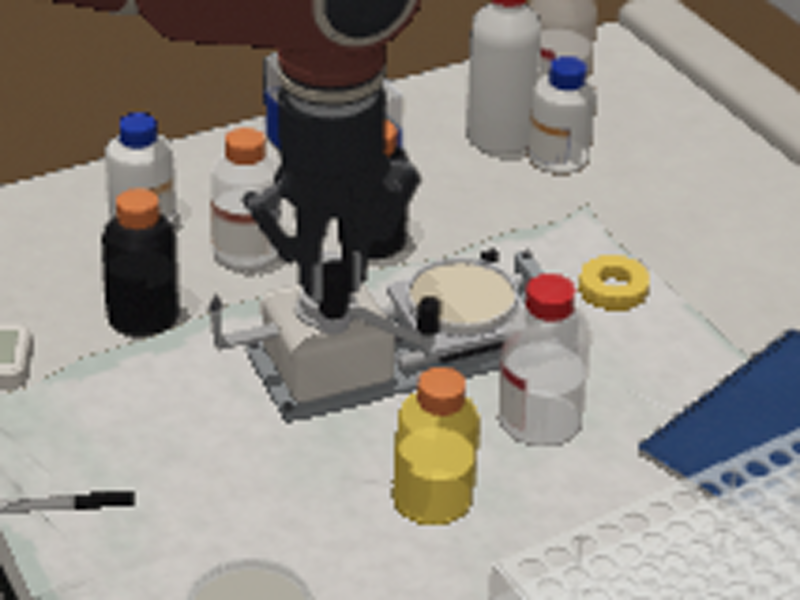

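View pics/wrist7.png

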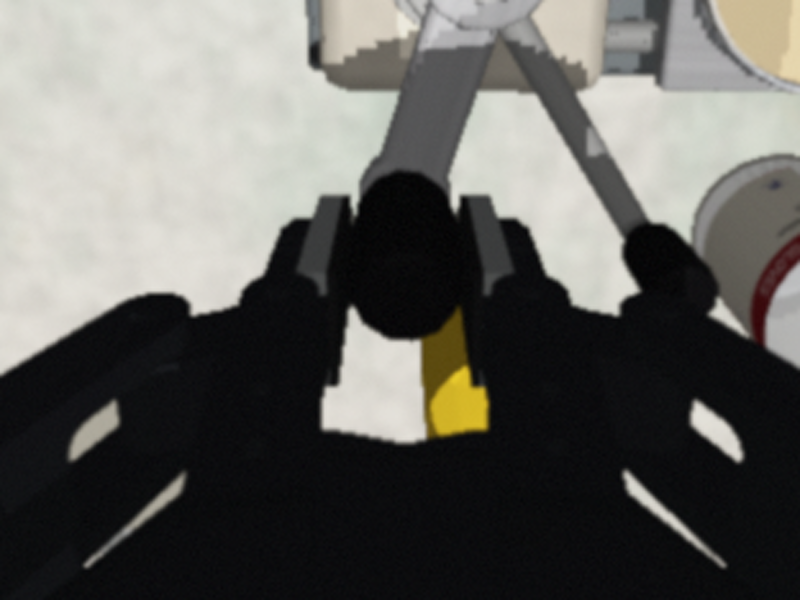

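drive_tool(commands="1 -0.04 -0.17 -0.07 0; 1 -0.08 -0.40 -0.21 0; 1 -0.08 -0.62 -0.41 0; 1 -0.08 -0.80 -0.65 0; 1 -0.08 -0.93 -0.92 0; 1 -0.08 -1.01 -1.19 0; 1 -0.08 -1.03 -1.46 0; 1 -0.08 -1.03 -1.46 0")

```text
t: 11.42
tool_pos: [0.4882, 0.1034, 0.1336]
tool_rot: [1.27, 1.171, -1.273]
contact_force: [1.6, 1.4, -12.0]
opening: 0.0224
```

```bash
python3 - <<'E'
from w import *
p,M=st()
im,d=ctrl.get_image("side");cv2.imwrite(f"pics/side8.png",cv2.resize(im[115:275,170:383],(800,600),interpolation=cv2.INTER_CUBIC))
im,d=ctrl.get_image("wrist");cv2.imwrite(f"pics/wrist8.png",cv2.resize(im,(800,600),interpolation=cv2.INTER_CUBIC))
E
```

```text
t 11.42 tcp [0.4882 0.1034 0.1336] f [  1.6   1.4 -12. ] op 0.0224 q [ 0.06 -0.17  1.99  0.    1.32  0.14] yaw of y -4.86
```

View pics/side8.png

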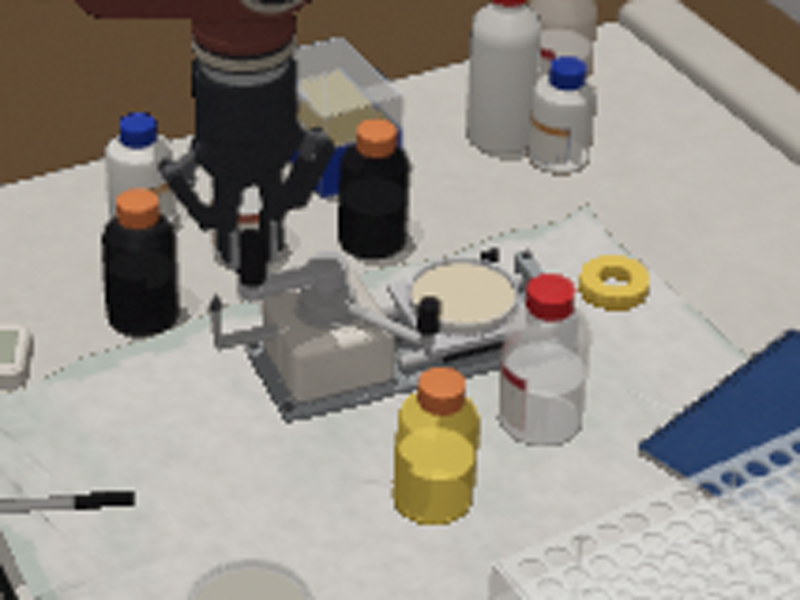

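View pics/wrist8.png

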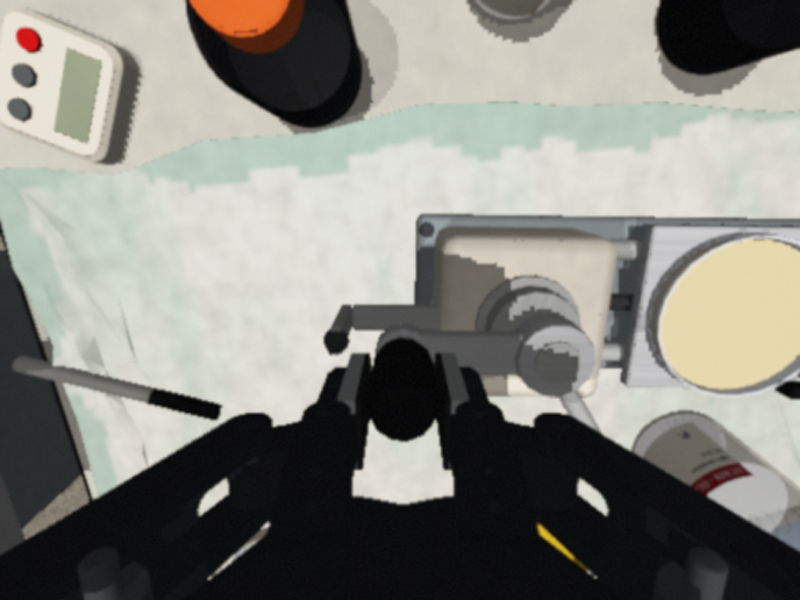

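```bash
python3 - <<'E'
from w import *
st()
ci=info("wrist");im,d=ctrl.get_image("wrist");np.savez(f"pics/wrist9.npz",im=im,d=d,**{k:np.array(ci[k]) for k in("K","k1","T")})
cv2.imwrite(f"pics/wrist9.png",cv2.resize(im[180:270,200:400],(800,360),interpolation=cv2.INTER_CUBIC))
E
```

```text
t 11.52 tcp [0.4882 0.1024 0.1336] f [ -0.4   1.3 -11.9] op 0.0231 q [ 0.06 -0.17  1.99  0.    1.32  0.14] yaw of y -4.9
```

View pics/wrist9.png

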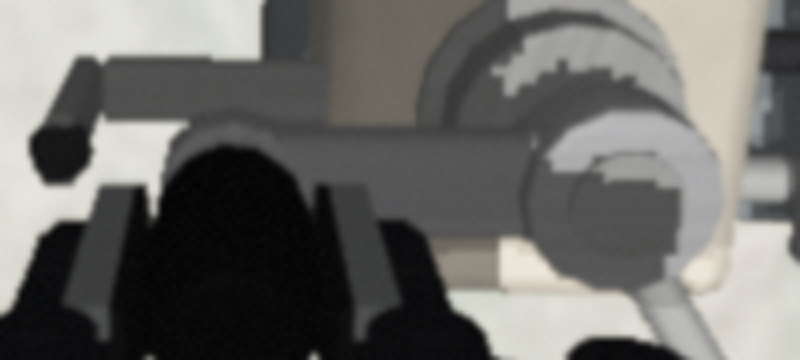

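```bash
python3 - <<'E'
from h import *
z=np.load("pics/wrist9.npz");ci={k:z[k] for k in("K","T")};ci["k1"]=float(z["k1"]);im,d=z["im"],z["d"]
P=lambda u,v:(200+u/4-.4,180+v/4-.4)
for nm,u,v,h in [("ptr",60,158,.109),("hub",627,197,.116),("armU1",290,130,.111),("armU2",500,134,.111),("armL1",440,234,.111),("armL2",515,237,.111),("knob",232,260,.158),("armmid",400,180,.111)]:
    p=P(u,v);dd=d[int(round(p[1])),int(round(p[0]))]
    print(nm,np.round(onz("wrist",*p,h,ci),4),np.round(atd("wrist",*p,dd,ci),4))
E
```

```text
ptr [0.4604 0.1088 0.109 ] [0.4597 0.1074 0.1053]
hub [0.5493 0.0976 0.116 ] [0.5492 0.0978 0.1164]
armU1 [0.4978 0.1112 0.111 ] [0.4979 0.1095 0.1064]
armU2 [0.531  0.1078 0.111 ] [0.5317 0.1065 0.1078]
armL1 [0.5209 0.0913 0.111 ] [0.5209 0.0913 0.111 ]
armL2 [0.533  0.0897 0.111 ] [0.5333 0.0891 0.1096]
knob [0.4889 0.1126 0.158 ] [0.4889 0.1121 0.1569]
armmid [0.5148 0.1012 0.111 ] [0.5148 0.1012 0.111 ]
```

```bash
python3 - <<'E'
from w import *
p,M=st()
M[:, :]=R.from_euler("z",-4.95,degrees=True).as_matrix()@np.array([[0,1,0],[0,0,-1],[-1,0,0]])
for k in range(3): print(np.round(arc(174.5-120*k,np.arange(15,121,15),M),2)[:,1:].tolist())
E
```

```text
t 11.57 tcp [0.4882 0.102  0.1336] f [ -0.2   3.  -12.4] op 0.023 q [ 0.06 -0.17  1.99  0.    1.32  0.14] yaw of y -4.94
[[0.06, -0.4], [0.22, -0.77], [0.46, -1.09], [0.79, -1.33], [1.16, -1.49], [1.56, -1.54], [1.97, -1.48], [2.34, -1.32]]
[[0.32, 0.25], [0.56, 0.57], [0.71, 0.95], [0.76, 1.35], [0.71, 1.75], [0.55, 2.12], [0.3, 2.44], [-0.03, 2.68]]
[[-0.38, 0.15], [-0.78, 0.2], [-1.18, 0.14], [-1.55, -0.01], [-1.87, -0.26], [-2.11, -0.59], [-2.26, -0.96], [-2.31, -1.36]]
```

drive_tool(commands="1 0.03 0.06 -0.4 0; 1 0.05 0.22 -0.77 0; 1 0.05 0.46 -1.09 0; 1 0.05 0.79 -1.33 0; 1 0.05 1.16 -1.49 0; 1 0.05 1.56 -1.54 0; 1 0.05 1.97 -1.48 0; 1 0.05 2.34 -1.32 0")

```text
t: 12.23
tool_pos: [0.5878, 0.1462, 0.1334]
tool_rot: [1.271, 1.169, -1.274]
contact_force: [-4.8, -1.7, -3.2]
opening: 0.0232
```

```bash
python3 - <<'E'
from w import *
p,M=st()
im,d=ctrl.get_image("side");cv2.imwrite(f"pics/side10.png",cv2.resize(im[115:275,170:383],(800,600),interpolation=cv2.INTER_CUBIC))
E
```

```text
t 12.23 tcp [0.5878 0.1462 0.1334] f [-4.8 -1.7 -3.2] op 0.0232 q [0.12 0.09 1.74 0.   1.31 0.21] yaw of y -4.94
```

View pics/side10.png

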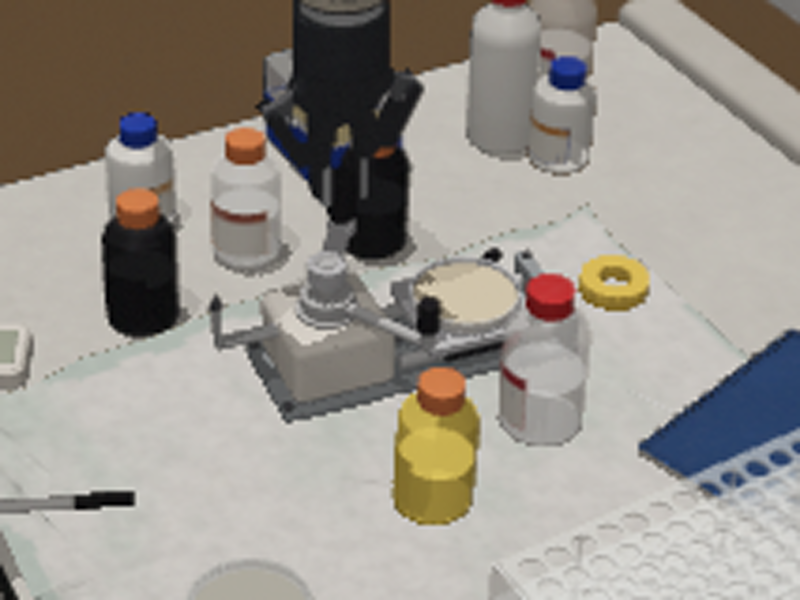

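The knob is following (now behind the hub at side px 340,215) and forces are low. I'll go on in 120° calls.

drive_tool(commands="1 0 0.32 0.25 0; 1 0 0.56 0.57 0; 1 0 0.71 0.95 0; 1 0 0.76 1.35 0; 1 0 0.71 1.75 0; 1 0 0.55 2.12 0; 1 0 0.3 2.44 0; 1 0 -0.03 2.68 0")

```text
t: 12.95
tool_pos: [0.5761, 0.0402, 0.1334]
tool_rot: [1.278, 1.172, -1.272]
contact_force: [-4.1, 12.9, -3.0]
opening: 0.0229
```

drive_tool(commands="1 0 -0.38 0.15 0; 1 0 -0.78 0.2 0; 1 0 -1.18 0.14 0; 1 0 -1.55 -0.01 0; 1 0 -1.87 -0.26 0; 1 0 -2.11 -0.59 0; 1 0 -2.26 -0.96 0; 1 0 -2.31 -1.36 0")

```text
t: 13.62
tool_pos: [0.4881, 0.0998, 0.1334]
tool_rot: [1.271, 1.166, -1.277]
contact_force: [-4.0, -2.8, -2.8]
opening: 0.0229
```

```bash
python3 - <<'E'
from w import *
p,M=st()
im,d=ctrl.get_image("side");cv2.imwrite(f"pics/side11.png",cv2.resize(im[115:275,170:383],(800,600),interpolation=cv2.INTER_CUBIC))
E
```

```text
t 13.62 tcp [0.4881 0.0998 0.1334] f [-4.  -2.8 -2.8] op 0.0229 q [ 0.05 -0.17  2.   -0.    1.32  0.14] yaw of y -5.06
```

View pics/side11.png

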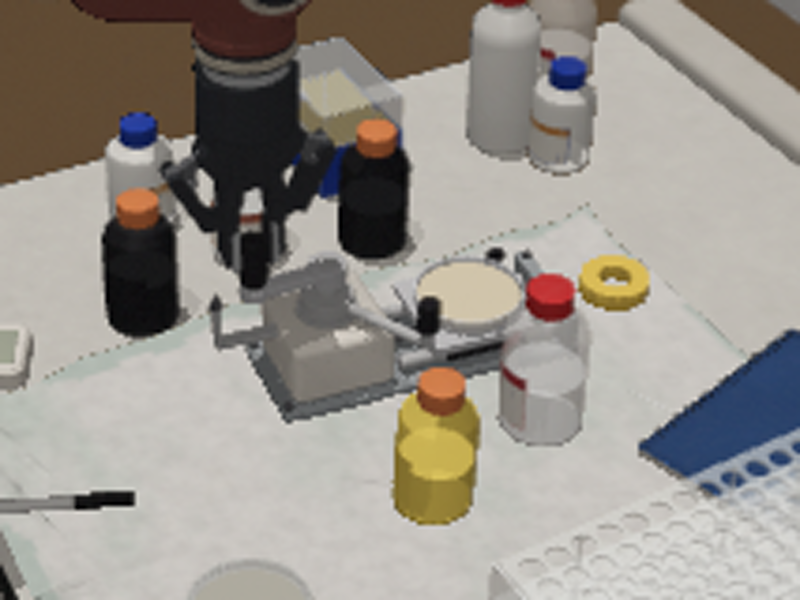

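One turn is done. Second turn.

drive_tool(commands="1 0 0.06 -0.4 0; 1 0 0.22 -0.77 0; 1 0 0.46 -1.09 0; 1 0 0.79 -1.33 0; 1 0 1.16 -1.49 0; 1 0 1.56 -1.54 0; 1 0 1.97 -1.48 0; 1 0 2.34 -1.32 0")

```text
t: 14.33
tool_pos: [0.5883, 0.1458, 0.1334]
tool_rot: [1.273, 1.168, -1.272]
contact_force: [-4.5, -0.8, -2.1]
opening: 0.0226
```

drive_tool(commands="1 0 0.32 0.25 0; 1 0 0.56 0.57 0; 1 0 0.71 0.95 0; 1 0 0.76 1.35 0; 1 0 0.71 1.75 0; 1 0 0.55 2.12 0; 1 0 0.3 2.44 0; 1 0 -0.03 2.68 0")

```text
t: 15.0
tool_pos: [0.5761, 0.0402, 0.1334]
tool_rot: [1.279, 1.173, -1.272]
contact_force: [-4.2, 13.7, -0.7]
opening: 0.023
```

drive_tool(commands="1 0 -0.38 0.15 0; 1 0 -0.78 0.2 0; 1 0 -1.18 0.14 0; 1 0 -1.55 -0.01 0; 1 0 -1.87 -0.26 0; 1 0 -2.11 -0.59 0; 1 0 -2.26 -0.96 0; 1 0 -2.31 -1.36 0")

```text
t: 15.67
tool_pos: [0.4881, 0.0994, 0.1334]
tool_rot: [1.271, 1.166, -1.278]
contact_force: [-5.9, -1.9, -2.4]
opening: 0.0227
```

```bash
python3 - <<'E'
from w import *
p,M=st()
im,d=ctrl.get_image("wrist");cv2.imwrite(f"pics/wrist12.png",cv2.resize(im,(800,600),interpolation=cv2.INTER_CUBIC))
E
```

```text
t 15.67 tcp [0.4881 0.0994 0.1334] f [-5.9 -1.9 -2.4] op 0.0227 q [ 0.05 -0.17  2.   -0.    1.32  0.14] yaw of y -5.08
```

View pics/wrist12.png

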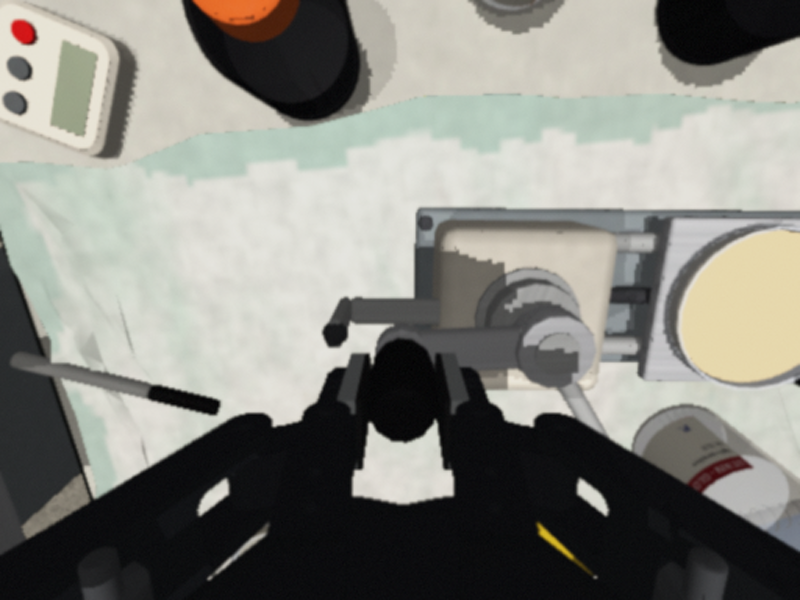

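Two turns are done and the arm is just short of the pointer (lag). Third turn.

drive_tool(commands="1 0 0.06 -0.4 0; 1 0 0.22 -0.77 0; 1 0 0.46 -1.09 0; 1 0 0.79 -1.33 0; 1 0 1.16 -1.49 0; 1 0 1.56 -1.54 0; 1 0 1.97 -1.48 0; 1 0 2.34 -1.32 0")

```text
t: 16.38
tool_pos: [0.5886, 0.1455, 0.1334]
tool_rot: [1.274, 1.167, -1.271]
contact_force: [-3.7, -0.9, -2.6]
opening: 0.0227
```

drive_tool(commands="1 0 0.32 0.25 0; 1 0 0.56 0.57 0; 1 0 0.71 0.95 0; 1 0 0.76 1.35 0; 1 0 0.71 1.75 0; 1 0 0.55 2.12 0; 1 0 0.3 2.44 0; 1 0 -0.03 2.68 0")

```text
t: 17.05
tool_pos: [0.5761, 0.0401, 0.1334]
tool_rot: [1.279, 1.173, -1.272]
contact_force: [-4.1, 15.2, 0.5]
opening: 0.0227
```

drive_tool(commands="1 0 -0.38 0.15 0; 1 0 -0.78 0.2 0; 1 0 -1.18 0.14 0; 1 0 -1.55 -0.01 0; 1 0 -1.87 -0.26 0; 1 0 -2.11 -0.59 0; 1 0 -2.26 -0.96 0; 1 0 -2.31 -1.36 0")

```text
t: 17.72
tool_pos: [0.4881, 0.0992, 0.1334]
tool_rot: [1.271, 1.165, -1.278]
contact_force: [-6.4, -1.8, -0.9]
opening: 0.0226
```

drive_tool(commands="1 0 0 0 0; 1 0 0 0 0; 1 0 0 0 0")

```text
t: 17.97
tool_pos: [0.4883, 0.1007, 0.1334]
tool_rot: [1.272, 1.17, -1.276]
contact_force: [-9.7, 2.6, 2.2]
opening: 0.0229
```

```bash
python3 - <<'E'
from w import *
p,M=st()
ci=info("wrist");im,d=ctrl.get_image("wrist");np.savez(f"pics/wrist13.npz",im=im,d=d,**{k:np.array(ci[k]) for k in("K","k1","T")})
cv2.imwrite(f"pics/wrist13.png",cv2.resize(im[180:270,200:400],(800,360),interpolation=cv2.INTER_CUBIC))
im,d=ctrl.get_image("side");cv2.imwrite(f"pics/side13.png",cv2.resize(im[160:240,205:312],(800,600),interpolation=cv2.INTER_CUBIC))
E
```

```text
t 17.97 tcp [0.4883 0.1007 0.1334] f [-9.7  2.6  2.2] op 0.0229 q [ 0.05 -0.17  1.99  0.    1.32  0.14] yaw of y -5.02
```

View pics/wrist13.png

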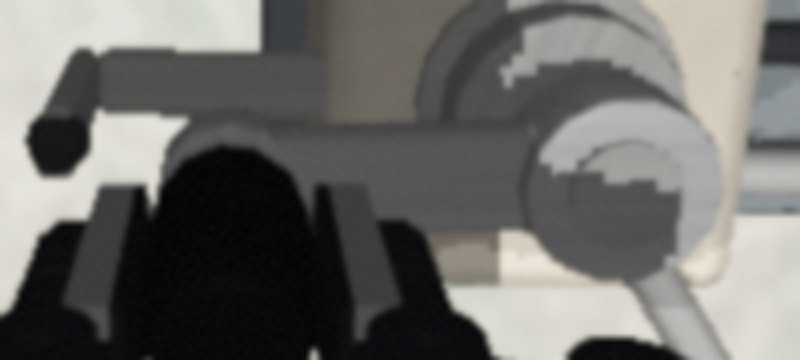

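View pics/side13.png

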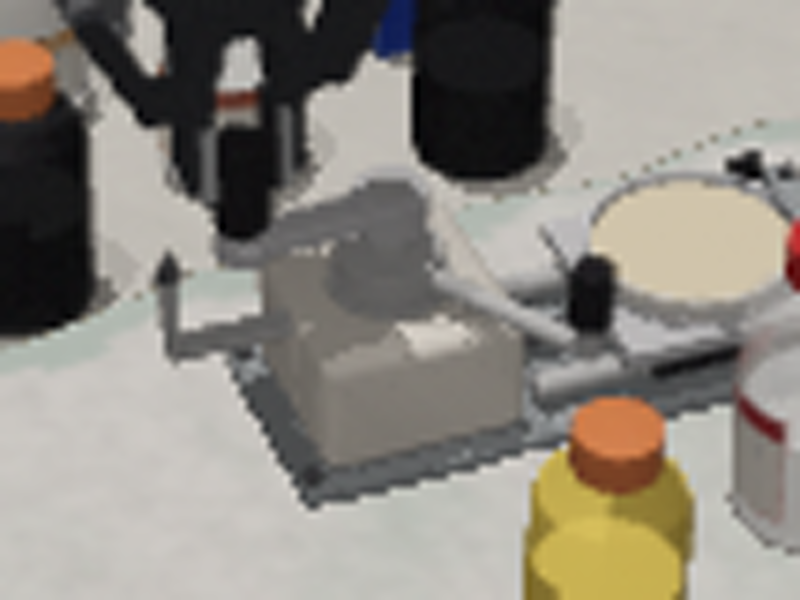

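```bash
python3 - <<'E'
from h import *
z=np.load("pics/wrist13.npz");ci={k:z[k] for k in("K","T")};ci["k1"]=float(z["k1"]);d=z["d"]
P=lambda u,v:(200+u/4-.4,180+v/4-.4)
for nm,u,v,h in [("ptr",58,150,.109),("hub",627,190,.116),("armU1",290,126,.111),("armU2",500,127,.111),("armL1",440,229,.111),("armL2",515,230,.111)]:
    p=P(u,v);print(nm,np.round(onz("wrist",*p,h,ci),4))
c2=info("side");P=lambda u,v:(205+u/7.477-.4,160+v/7.5-.4)
for nm,u,v,h in [("ptr",167,256,.109),("hubtop",395,197,.116),("armU1",280,210,.111),("armU2",350,190,.111),("armL1",280,240,.111),("armL2",325,228,.111)]:
    print("side",nm,np.round(onz("side",*P(u,v),h,c2),4))
E
```

```text
ptr [0.4605 0.1086 0.109 ]
hub [0.5494 0.0971 0.116 ]
armU1 [0.4981 0.1102 0.111 ]
armU2 [0.5311 0.1072 0.111 ]
armL1 [0.521  0.0905 0.111 ]
armL2 [0.5331 0.0893 0.111 ]
side ptr [0.4585 0.1008 0.109 ]
side hubtop [0.5498 0.0861 0.116 ]
side armU1 [0.5088 0.1049 0.111 ]
side armU2 [0.539  0.1041 0.111 ]
side armL1 [0.5006 0.0877 0.111 ]
side armL2 [0.5194 0.0866 0.111 ]
```

Wrist rays put the arm about 2 to 3° short of the pointer, well within tolerance. I'll nudge it about 2 mm, release and lift.

drive_tool(commands="1 0 0.03 -0.06 0; 1 0 0.03 -0.06 0; 1 0 0.03 -0.06 0; 0.6 0 0.03 -0.06 0; 0.2 0 0.03 -0.06 0; -0.2 0 0.03 -0.06 0; -0.2 0 0.03 -0.06 0; -0.2 0 0.03 -0.06 0")

```text
t: 18.73
tool_pos: [0.4924, 0.1029, 0.1342]
tool_rot: [1.275, 1.164, -1.271]
contact_force: [-0.7, -0.2, 0.2]
opening: 0.0513
```

drive_tool(commands="-0.2 -0.3 0 0 0; -0.2 -0.9 0 0 0; -0.2 -1.7 0 0 0; -0.2 -2.5 0 0 0; -0.2 -3 0 0.5 0; -0.2 -3 0 1.2 0; -0.2 -3 0 1.6 0; -0.2 -3 0 1.6 0")

```text
t: 19.4
tool_pos: [0.4861, 0.0375, 0.2551]
tool_rot: [1.276, 1.162, -1.273]
contact_force: [-0.0, 0.4, -0.6]
opening: 0.0514
```

```bash
python3 - <<'E'
from w import *
p,M=st()
ci=info("wrist");im,d=ctrl.get_image("wrist");np.savez(f"pics/wrist14.npz",im=im,d=d,**{k:np.array(ci[k]) for k in("K","k1","T")})
cv2.imwrite(f"pics/wrist14.png",cv2.resize(im,(800,600),interpolation=cv2.INTER_CUBIC))
E
```

```text
t 19.4 tcp [0.4861 0.0375 0.2551] f [-0.   0.4 -0.6] op 0.0514 q [-0.08 -0.3   1.9  -0.    1.54  0.01] yaw of y -5.16
```

View pics/wrist14.png

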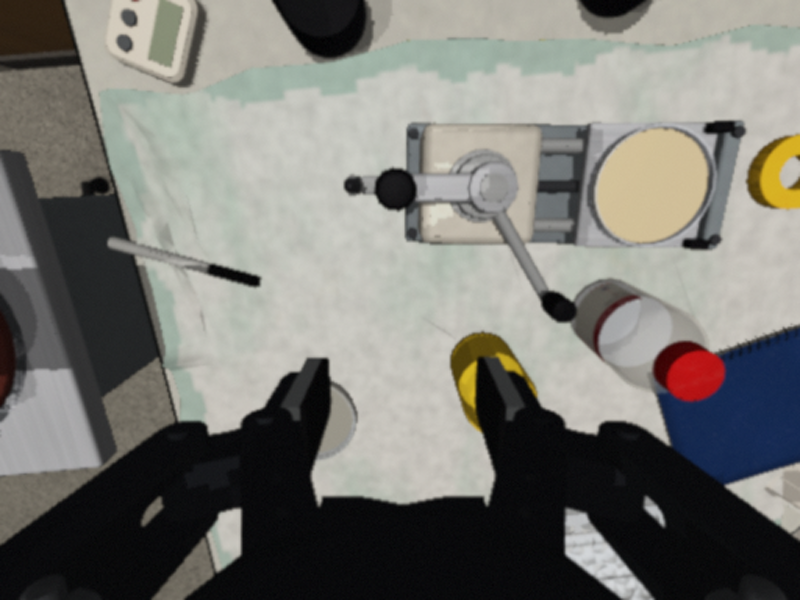

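A clean top view: pointer (352,184), knob (396,188) and hub (493,185) are in line. Next come the angle figures and the lock geometry.

```bash
python3 - <<'E'
from h import *
z=np.load("pics/wrist14.npz");ci={k:z[k] for k in("K","T")};ci["k1"]=float(z["k1"]);d=z["d"];im=z["im"]
cv2.imwrite("pics/c14.png",cv2.resize(im[95:215,215:375],(800,600),interpolation=cv2.INTER_CUBIC))
P=lambda u,v:(u*.64-.2,v*.64-.2)
for nm,u,v,h in [("ptr",352,185,.109),("hub",494,185,.116),("knob",396,190,.158),("armU",448,175,.111),("armL",448,202,.111),("lock",562,308,.12),("ccap",692,372,.138),("hTL",424,126,.068),("hTR",541,126,.068)]:
    p=P(u,v);dd=d[int(round(p[1])),int(round(p[0]))];print(nm,np.round(onz("wrist",*p,h,ci),4),np.round(atd("wrist",*p,dd,ci),4))
units((.592,.010,.25))
E
```

```text
ptr [0.4595 0.1056 0.109 ] [0.4594 0.1056 0.1076]
hub [0.5494 0.0976 0.116 ] [0.5491 0.0977 0.1178]
knob [0.4882 0.1011 0.158 ] [0.4882 0.1011 0.1587]
armU [0.5214 0.1063 0.111 ] [0.5215 0.1062 0.1101]
armL [0.5205 0.0895 0.111 ] [0.5208 0.0893 0.1076]
lock [0.5915 0.0138 0.12  ] [0.5916 0.0137 0.1197]
ccap [ 0.6691 -0.0314  0.138 ] [ 0.6693 -0.0316  0.1377]
hTL [0.5109 0.141  0.068 ] [0.5142 0.1469 0.011 ]
hTR [0.5936 0.1334 0.068 ] [0.611  0.138  0.0116]
t 19.45 tcp [0.4859 0.0388 0.2544] f [ 0.1 -1.2  0.6] op 0.051 q [-0.07 -0.3   1.9   0.    1.54  0.02] yaw of y -5.12
units [0.116 2.705 0.481]
```

View pics/c14.png

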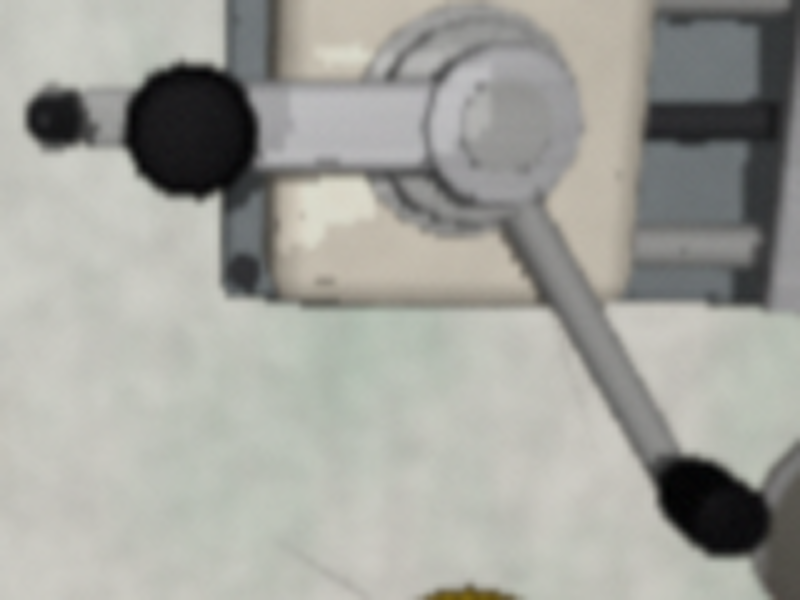

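The arm is in line within about 2°. Now the lock cap: go to (0.593, 0.0115), jaws along x.

```bash
python3 - <<'E'
from h import *
units((.593,.0115,.094))
E
```

```text
t 19.45 tcp [0.4859 0.0388 0.2544] f [ 0.1 -1.2  0.6] op 0.051 q [-0.07 -0.3   1.9   0.    1.54  0.02] yaw of y -5.12
units [4.017 2.718 0.442]
```

drive_tool(commands="-0.2 0 0.6 0.1 0; -0.2 0 1.4 0.2 0; -0.2 0 2.2 0.44 0; -0.2 0.3 2.72 0.44 0; -0.2 1 2.72 0.44 0; -0.2 1.8 2.72 0.44 0; -0.2 2.5 2.72 0.44 0; -0.2 2.5 2.72 0.44 0")

```text
t: 20.12
tool_pos: [0.5882, 0.0142, 0.1454]
tool_rot: [1.267, 1.178, -1.281]
contact_force: [-0.9, 0.6, -1.4]
opening: 0.0512
```

```bash
python3 - <<'E'
from h import *
units((.593,.0115,.094))
ci=info("wrist");im,d=ctrl.get_image("wrist");np.savez(f"pics/wrist15.npz",im=im,d=d,**{k:np.array(ci[k]) for k in("K","k1","T")})
cv2.imwrite(f"pics/wrist15.png",cv2.resize(im,(800,600),interpolation=cv2.INTER_CUBIC))
im,d=ctrl.get_image("side");cv2.imwrite(f"pics/side15.png",cv2.resize(im[115:275,170:383],(800,600),interpolation=cv2.INTER_CUBIC))
E
```

```text
t 20.12 tcp [0.5882 0.0142 0.1454] f [-0.9  0.6 -1.4] op 0.0512 q [-0.1   0.04  1.77  0.    1.34 -0.02] yaw of y -4.94
units [1.284 0.143 0.058]
```

View pics/wrist15.png

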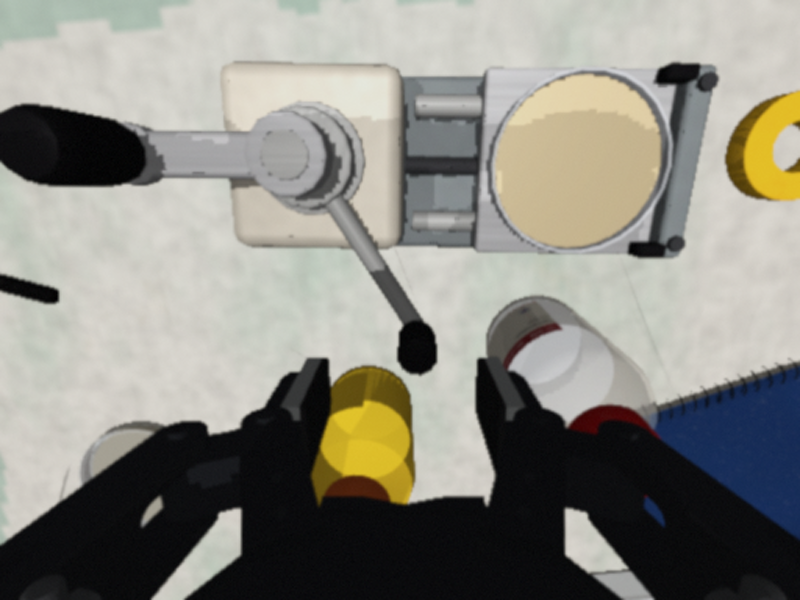

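View pics/side15.png

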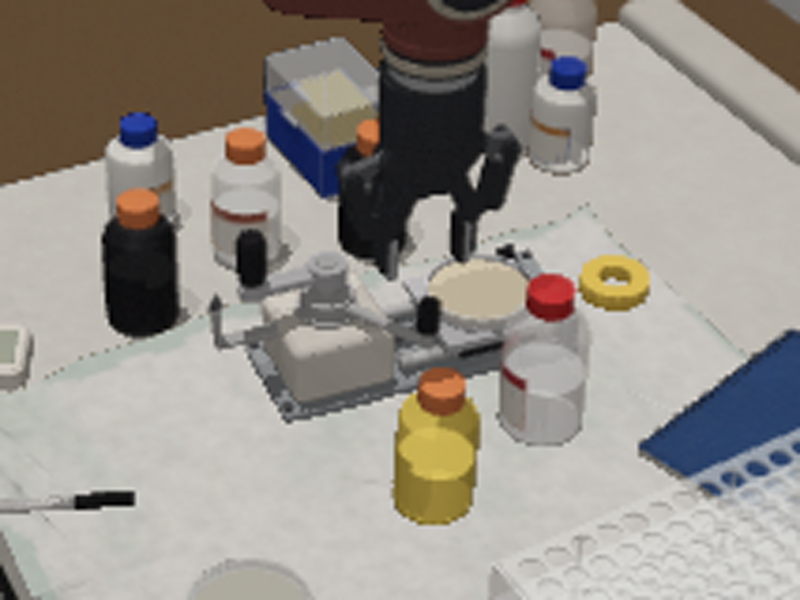

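```bash
python3 - <<'E'
from h import *
z=np.load("pics/wrist15.npz");ci={k:z[k] for k in("K","T")};ci["k1"]=float(z["k1"])
print(onz("wrist",417*.64-.2,355*.64-.2,.12,ci))
E
```

```text
[0.59341923 0.01196894 0.12      ]
```

Lock cap at (0.5934, 0.012), as expected. Descend and grip.

drive_tool(commands="-0.2 0.2 0.1 0.04 0; -0.2 0.5 0.12 0.04 0; -0.2 0.8 0.12 0.04 0; -0.2 1.1 0.12 0.04 0; -0.2 1.28 0.12 0.04 0; -0.2 1.28 0.12 0.04 0; -0.2 1.28 0.12 0.04 0")

```text
t: 20.8
tool_pos: [0.5963, 0.0108, 0.1007]
tool_rot: [1.272, 1.168, -1.274]
contact_force: [-0.3, -0.7, -0.0]
opening: 0.0509
```

drive_tool(commands="0.1 0 0 0 0; 0.4 0 0 0 0; 0.7 0 0 0 0; 1 0 0 0 0; 1 0 0 0 0; 1 0 0 0 0; 1 0 0 0 0", newtons=20)

```text
t: 21.38
tool_pos: [0.5972, 0.011, 0.1025]
tool_rot: [1.273, 1.167, -1.272]
contact_force: [-3.0, 1.8, 5.6]
opening: 0.017
```

```bash
python3 - <<'E'
from w import *
p,M=st()
ax=np.array([.550,.0955]);print("tip ang",np.degrees(np.arctan2(*(p[:2]-ax)[::-1])),np.linalg.norm(p[:2]-ax))
print(np.round(arc(-63,[4,10,17,24,31,38,45,51],M,.096),2).tolist())
print(np.round(arc(-63-51,[-3,3],M,.096),2).tolist())
im,d=ctrl.get_image("wrist");cv2.imwrite(f"pics/wrist16.png",cv2.resize(im,(800,600),interpolation=cv2.INTER_CUBIC))
E
```

```text
t 21.38 tcp [0.5972 0.011  0.1025] f [-3.   1.8  5.6] op 0.017 q [-0.11  0.1   1.79  0.    1.25 -0.02] yaw of y -4.97
tip ang -60.79343107842737 0.09675579966388129
[[-0.0, -0.15, 0.08], [-0.0, -0.37, 0.19], [-0.0, -0.65, 0.28], [-0.0, -0.94, 0.34], [-0.0, -1.23, 0.36], [-0.0, -1.52, 0.35], [-0.0, -1.81, 0.3], [-0.0, -2.05, 0.23]]
[[0.0, 0.12, 0.04], [-0.0, -0.12, -0.04]]
```

View pics/wrist16.png

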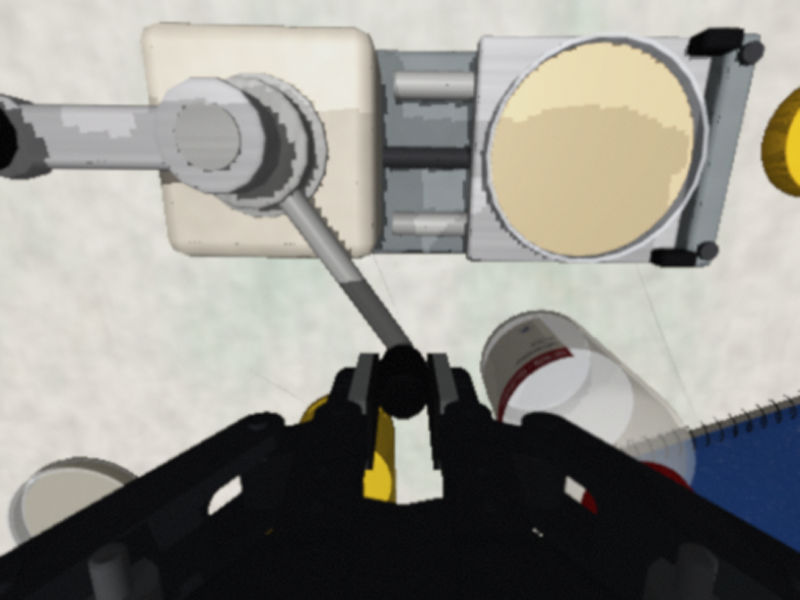

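```bash
python3 - <<'E'
from w import *
p,M=st()
print(np.round(arc(-61.5,[3,8,14,20,26,32,38,44],M,.096),2).tolist())
print(np.round(arc(-105.5,[2,4,6,8,10,12],M,.096),2).tolist())
E
```

```text
t 21.43 tcp [0.5972 0.011  0.1025] f [-3.2  1.3  6.6] op 0.017 q [-0.11  0.1   1.79  0.    1.25 -0.02] yaw of y -4.98
[[-0.0, -0.11, 0.07], [-0.0, -0.29, 0.16], [-0.0, -0.52, 0.26], [-0.0, -0.76, 0.33], [-0.0, -1.01, 0.38], [-0.0, -1.26, 0.4], [-0.0, -1.51, 0.39], [-0.0, -1.76, 0.36]]
[[-0.0, -0.08, -0.02], [-0.0, -0.16, -0.04], [-0.0, -0.24, -0.06], [-0.0, -0.32, -0.08], [-0.0, -0.4, -0.11], [-0.0, -0.48, -0.14]]
```

drive_tool(commands="1 -0.02 -0.11 0.07 0; 1 -0.03 -0.29 0.16 0; 1 -0.03 -0.52 0.26 0; 1 -0.03 -0.76 0.33 0; 1 -0.03 -1.01 0.38 0; 1 -0.03 -1.26 0.4 0; 1 -0.03 -1.51 0.39 0; 1 -0.03 -1.76 0.36 0")

```text
t: 22.1
tool_pos: [0.5248, 0.002, 0.1027]
tool_rot: [1.274, 1.165, -1.273]
contact_force: [2.9, -2.2, -1.4]
opening: 0.0167
```

drive_tool(commands="1 0 -0.08 -0.02 0; 1 0 -0.16 -0.04 0; 1 0 -0.24 -0.06 0; 1 0 -0.32 -0.08 0; 1 0 -0.32 -0.08 0")

```text
t: 22.52
tool_pos: [0.5125, 0.0075, 0.1027]
tool_rot: [1.273, 1.168, -1.273]
contact_force: [-0.2, -1.0, -1.5]
opening: 0.0171
```

```bash
python3 - <<'E'
from w import *
p,M=st()
im,d=ctrl.get_image("wrist");cv2.imwrite(f"pics/wrist17.png",cv2.resize(im,(800,600),interpolation=cv2.INTER_CUBIC))
E
```

```text
t 22.52 tcp [0.5125 0.0075 0.1027] f [-0.2 -1.  -1.5] op 0.0171 q [-0.13 -0.1   1.99  0.    1.26 -0.04] yaw of y -4.96
```

View pics/wrist17.png

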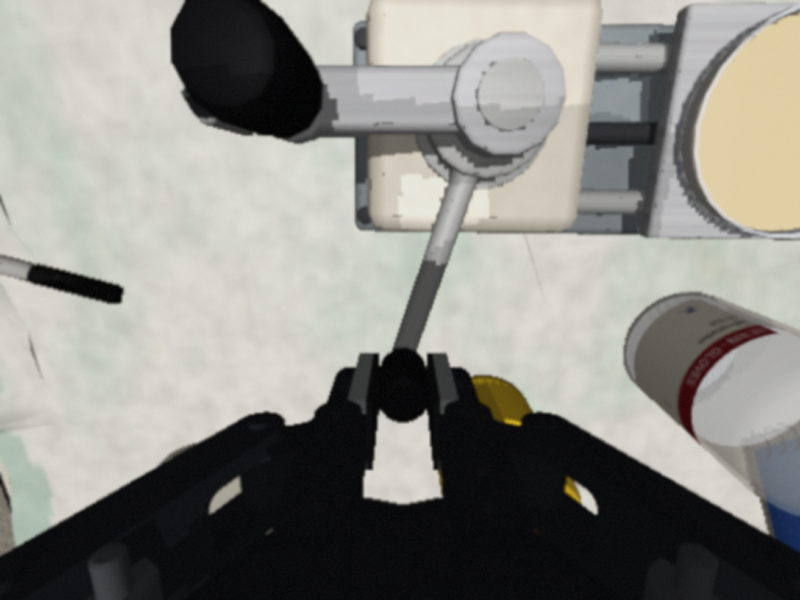

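drive_tool(commands="1 0 -0.06 -0.02 0; 1 0 -0.12 -0.04 0; 1 0 -0.18 -0.07 0; 1 0 -0.18 -0.07 0; 1 0 -0.18 -0.07 0")

```text
t: 22.98
tool_pos: [0.5094, 0.0086, 0.1029]
tool_rot: [1.275, 1.157, -1.267]
contact_force: [13.5, -7.9, -12.2]
opening: 0.0166
```

The force rose to 13.5 N after 3 mm, so the lever is on its stop. Release and lift.

drive_tool(commands="1 0 0.06 0.02 0; 0.7 0 0.06 0.02 0; 0.4 0 0.06 0.02 0; 0.1 0 0.06 0.02 0; -0.2 0 0.06 0.02 0; -0.2 0 0.06 0.02 0; -0.2 0 0.06 0.02 0; -0.2 0 0.06 0.02 0")

```text
t: 23.65
tool_pos: [0.5084, 0.0094, 0.103]
tool_rot: [1.273, 1.167, -1.273]
contact_force: [1.1, 1.5, 0.1]
opening: 0.0512
```

drive_tool(commands="-0.2 -0.3 0 0 0; -0.2 -0.9 0 0 0; -0.2 -1.7 0 0 0; -0.2 -2.5 0 0 0; -0.2 -3.2 0 0 0; -0.2 -3.9 0 0 0; -0.2 -4.2 0 0 0; -0.2 -4.2 0 0 0")

```text
t: 24.32
tool_pos: [0.5103, 0.0091, 0.2758]
tool_rot: [1.276, 1.161, -1.267]
contact_force: [0.1, -0.1, -1.1]
opening: 0.051
```

```bash
python3 - <<'E'
from w import *
p,M=st()
ci=info("wrist");im,d=ctrl.get_image("wrist");np.savez(f"pics/wrist18.npz",im=im,d=d,**{k:np.array(ci[k]) for k in("K","k1","T")})
cv2.imwrite(f"pics/wrist18.png",cv2.resize(im,(800,600),interpolation=cv2.INTER_CUBIC))
im,d=ctrl.get_image("side");cv2.imwrite(f"pics/side18.png",cv2.resize(im,(800,600),interpolation=cv2.INTER_CUBIC))
E
```

```text
t 24.32 tcp [0.5103 0.0091 0.2758] f [ 0.1 -0.1 -1.1] op 0.051 q [-0.13 -0.25  1.82  0.    1.56 -0.04] yaw of y -4.98
```

View pics/wrist18.png

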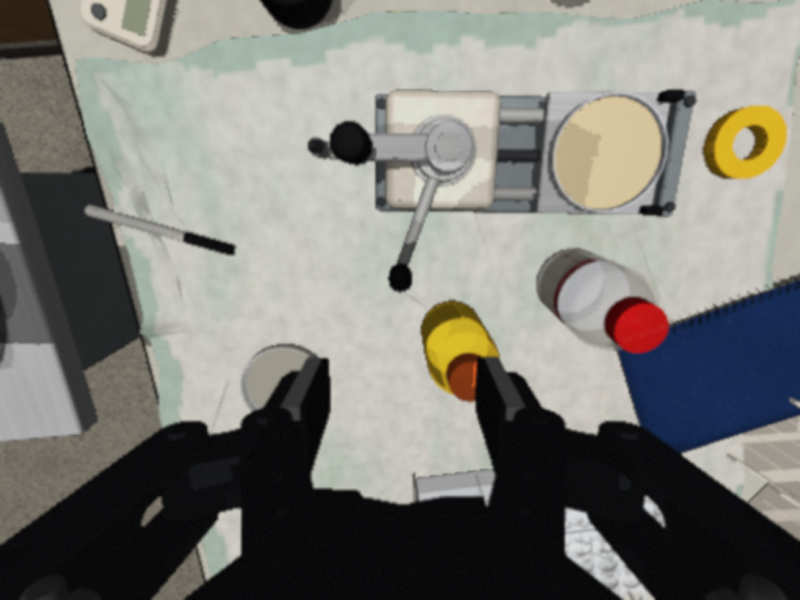

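View pics/side18.png

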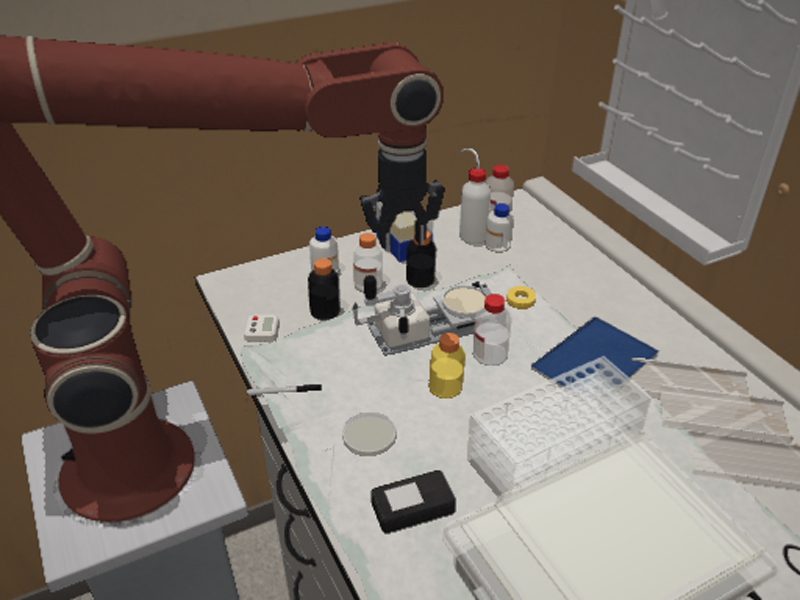

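```bash
python3 - <<'E'
from h import *
z=np.load("pics/wrist18.npz");ci={k:z[k] for k in("K","T")};ci["k1"]=float(z["k1"])
P=lambda u,v,h:onz("wrist",u*.64-.2,v*.64-.2,h,ci)[:2]
hub=P(450,145,.116);a=lambda p:np.degrees(np.arctan2(*(p-hub)[::-1]))%360
print("hub",hub,"ptr",a(P(317,147,.109)),"knob",a(P(350,143,.158)),"arm",a(P(395,147.5,.111)),"lock",a(P(400,277,.12))-360)
st()
E
```

```text
hub [0.55018042 0.0967824 ] ptr 175.61933714063846 knob 176.89574531139766 arm 176.9695354303497 lock -115.5582347309034
t 24.42 tcp [0.5083 0.0093 0.2704] f [-0.9 -0.1  0.1] op 0.0514 q [-0.13 -0.25  1.83  0.    1.56 -0.04] yaw of y -4.98
```

```bash
python3 -c "
from station import ctrl
print(ctrl.finish_job())"
```

```text
the job is handed in; nothing more can be done
None
```

The job is done and handed in at about 24.4 s of the 72 s allowed. `finish_job` reports no verdict, so these are my own checks.

- **Bottle:** I lifted the orange-cap bottle_b from the stage's left flank and set it upright at about (0.563, 0.280). That is about 185 mm from the crank axis. The first grip sat on the bottle's shoulder, so I opened, went lower and gripped again before lifting. The last side picture shows it upright.
- **Crank:** I wound it clockwise to the pointer, checked the alignment, then went on three full turns. After release the wrist picture puts the arm within about 1.5° of the pointer line (177.0° against 175.6°). I counted the turns by the commanded circles, with a picture after turns one, two and three.
- **Lock lever:** I swung it clockwise until the force rose to about 13 N and it stopped moving. The last picture gives a lever angle of about 1.2 rad. The crank had not visibly moved.
- **Other things:** In the last pictures the adapter, timer, tip box, petri dish, bottle_c and bottle_d look to be where they were; I did not measure their positions at the end. The gripper is clear of everything.
- **Disagreement:** The side and wrist cameras differed by 5 to 6 mm in y throughout. I used the mean of the two for grasping. For the final alignment I relied on positions within the wrist picture only; an earlier side-view estimate of the arm angle was inconsistent, so I did not use it.

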